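# Fit the microphone boom tube to its stand

### The arm

A 7-joint arm with a two-finger parallel gripper is mounted at the origin on the work surface. World frame = base frame: x ahead of the robot, y to its left, z up, the work surface at z = 0. Lengths are in m, angles in rad, forces in N, time in s.
With the tool pointing down it reaches from about 0.4 to 0.925 m from the base axis. Payload 5.6 kg.
Tool frame: the origin (TCP) lies at the very end of the fingers, on their centre line; the grasp point (between the pads) lies 19 mm behind it; z points along the fingers, x is the direction in which the jaws open and shut, and the axes are right-handed (so a half turn about z gives the same grasp; the last joint's range is limited). The gripper opens to 85 mm and grips with 20 to 120 N. Pads are 22 mm wide; open, the fingers measure 114 mm over their backs; the gripper's body (76 mm by 85 mm) begins 54 mm behind the grasp point. The pads swing forward as they close: fully open they stand 13 mm farther back than shut.
Start: joints at [1.086, 0.468, -0.012, 1.603, 0.006, 1.071, -0.056], TCP at [0.278, -0.588, 0.231] pointing down, gripper open.
Joint ranges: [-2.53, 2.53], [-0.31, 2.02], [-1.57, 1.55], [0.28, 2.44], [-1.29, 4.43], [0.15, 1.84], [-2.92, 2.92]. Speed limits (rad/s): [2.57, 2.57, 3.14, 3.14, 3.14, 3.14, 3.14].

### API

Orientations are given as a 3x3 rotation matrix whose columns are the frame's x, y, z axes.
In Python, from workcell import bot, eyes, job gives the robot as it stands.
- The arm moves only by the shell command python3 -m jog 'ROWS'. ROWS is JSON, a list that holds one entry, the list of rows, each a list of 7 numbers: the gripper command: -1 is fully open, 1 is shut, values between are in proportion, then the shift along the tool's x, y, z in mm, then the turn, a rotation vector about the tool's x, y, z in rad. In form: [[[grip, dx, dy, dz, rx, ry, rz], ...]]. A call has 1 to 12 rows; each row is the pose to reach, as a shift and turn from the pose measured when the call began, along the tool's axes at that moment; what a row does not reach only later rows make up. A row lasts 1/10 s, in which the tool goes at most 50 mm and 8.59 degrees, less where a joint would pass 70% of its speed; a pose out of reach is approached as far as the arm can. A call with a gripper value outside its range is refused whole. The fingers move at their own pace and stop on an object; the grip force is fixed at half the most. Time passes only in rows, so rows that repeat a pose let the fingers close. It gives the time, the measured TCP pose, the force and the opening at its end, in the units of the state.
- bot.state(): the state, without advancing time (a new reading comes with each control period).
- eyes.capture(name): name is "scene" or "top" or "wrist"; returns the picture (400x640x3 uint8, red, green, blue); there is no depth.
- eyes.calibration(name): a dict with "fov_y" (degrees; the focal length in pixels is half the picture's height over the tangent of half this angle, whatever the lens; pixels are square), "cx", "cy" (the principal point, pixels), "R" (3x3) and "t" (3): a world point X has camera coordinates R X + t; the wrist camera has in their place "T_tool_cam" (4x4, takes a point from camera to tool coordinates, whose origin is the TCP and whose axes are the tool frame's). Camera axes: x right, y down, z forward; pixel columns grow to the right and rows downward; lengths in m; the calibration is good to about 2 mm. A picture is of the moment at which its call begins: read the wrist's pose just before it. calibration takes no time and is no camera call.
- job.finish_job(): hands the job in, once; it reports no verdict.
Trained networks look in the newest picture that a camera, given by its name, has taken for a name from the list of things; names that differ only in an ending like _2 or _b are one class to them, and where a whole thing is asked for, a point or a joint stands for the part that bears it (a point fixed in the world has none). Each returns a list of dicts, best first, with "confidence" (0 to 1); they miss things now and then, are a little off and sometimes report something else, mostly with a low value. They report only what shows in the picture. A call takes as long as a camera call. They do not tell look-alikes from the thing itself.
- eyes.masks_of(camera, label): "pixels" (400x640 bool, what is visible of it) and "bbox" ([left, top, right, bottom] in pixels, round what is visible of it).
The state is a dict: "time_s": time; "qpos": joint angles; "joint_vel": joint speeds; "tau": joint torques, N m; "ee_pos": TCP position; "tool_rot": TCP orientation; "contact_force": force on the tool from outside, world axes, zero at the start; "ft_torque": the same for the moment, N m; "gripper_width": finger opening in m.
Only numpy, scipy, OpenCV 4.12 (cv2) and the standard library are available. Lean on these libraries where they do the work, as an engineer would, in place of code of your own. Each camera call takes 0.05 s, during which the arm holds its last target.

### The job

Put the operator's microphone boom together: take the square boom tube out of the open walnut compartment and slide it, turned-up lip first and window upward, along the square bar of the desk stand until the bar's spring button pops up through the window and the tube is home against the collar, then let go of it. Push slowly, gently and straight and do not ram the stand: the thumbscrew only holds against a light hand push. Leave the small parts in the compartment standing where they are.

Things in the scene. Friction and masses are not known exactly. Their poses are not given: they have to be found in the camera images.
- boom: loose square aluminium boom tube, 28 mm outside, 22 mm inside, 200 mm long, 0.15 to 0.28 kg. Origin: on its axis at mid-length (mass centre within 15 mm). +x runs along it to the open mouth at +100 mm, +z to the window side. A black cap ends it at -112 mm, a brass stud stands there to 34 mm above the axis. Lies on the slate, window up, mouth to the robot's left. Grip it across its flat sides.
- boom_mouth (a point): centre of the tube's open mouth, on its axis; axes as the tube's. The last 10 mm of the top wall turn up here as a lead-in lip for the button, to 19 mm above the axis. The inside is 22 mm square, so there is 1 mm play all round on the 20 mm bar.
- boom_window (a point): centre of the window in the tube's top wall (outer face, 14 mm above the axis), 60 mm back from the mouth; an opening 13 mm long, 12 mm wide. Axes as the tube's.
- stand: fixed desk stand: steel disc foot 130 mm wide, 16 mm high, post and black clamp head (44 mm along x, 40 mm wide, 98 mm above the desk). Origin: centre of the foot's underside. +x, towards the robot's right, is the way its bar sticks out of the head. The bar is held only by a thumbscrew: the stand must never get a push or knock above 35 N.
- stand_head (a point): point on the bar's axis inside the head, 80 mm above the desk; axes as the stand's. The 20 mm square bar runs level along +x. A 30 mm collar on it stops the tube: its face is at x = 35 to 80 mm, as last clamped (not reported). Out from this face: button 60 mm, rounded bar end (radius 4) 95 mm. Fitted, the tube's +x points against this +x and its mouth touches the collar.
- button (a joint): how far the 9 mm domed spring button on the bar's top is pressed in, m: 0 = out (top 15.5 mm above the bar's axis, 1.5 mm above a fitted tube), 0.003 to 0.0045 under the tube's wall. Spring 3 to 5 N. Riding over it takes a push of some 5 to 15 N on the move (less when stopped), sliding on 2 to 10 N; it pops into the window about 2 mm before the mouth meets the collar.
- well: the fixed walnut compartment, open at the top: 264 mm (x) by 364 mm (y) outside, walls 12 mm thick, 55 mm high; origin at the centre of its underside; the slate shelf inside is 12 mm above the desk. Its flap, hinged on the +x wall, is laid right back and slopes down to the desk behind it.
- crystal: brass crystal can on a black base, 34 x 16 x 34 mm (plus pins), upright on the slate in a corner of the compartment; origin at the centre of its underside. Leave it alone.
- rectifier: smoked glass rectifier tube, 37 mm thick, 80 mm tall, upright on its black base on the slate in a corner; origin at the centre of its underside. Leave it alone.
- bushing: white ribbed ceramic feedthrough bushing, 38 mm thick, 58 mm tall with its brass rod, upright on the slate in a corner; origin at the centre of its underside. Leave it alone.
- puller: small steel knob puller, 91 mm long, 42 mm wide, 10 mm high, lying along the compartment's y in a corner; origin near its middle on the underside. Leave it alone.
Mind the look-alikes: they are no part of the job. What is shaped like the boom but orange or pink is not meant.

How it is judged:
By the outcome, as a careful person would: the job done as asked, in the order asked, and still so for the second after the job is handed in, with the robot touching nothing.
It also fails if it takes over 72 s, if anything falls off the work surface, if the arm or the gripper's body presses on something with over 40 N, if the wrist force passes 120 N, or if a joint passes its speed limit or range.

## Working session

There is one attempt and no reset: what is moved stays moved. The work goes in short steps, Python scripts to look and compute and a shell command to move; the robot and the scene stay as the last step left them, time stands still between calls to the robot, and variables do not carry over. Pictures are saved under pics/ and viewed, and the job is handed in when it is done.

```bash
ls; mkdir -p pics; python3 - <<'E'
from workcell import bot, eyes, job
import cv2
s=bot.state()
print(s)
for n in ("scene","top","wrist"):
    im=eyes.capture(n); cv2.imwrite(f"pics/{n}0.png",im[:,:,::-1]); print(n,eyes.calibration(n))
E
```

```text
pics
{'time_s': 0.0, 'qpos': array([ 1.08601513,  0.46838311, -0.01160315,  1.60360479,  0.00598366,
        1.07134896, -0.05631519]), 'joint_vel': array([-1.70452463e-04, -1.29961034e-03, -1.23647417e-03,  1.23484358e-03,
        2.79598222e-04, -4.65591425e-04, -7.47207786e-06]), 'tau': array([ 1.47470569e-04, -5.32387340e+01,  2.16223608e-02, -2.51302475e+01,
        1.13721960e-02,  7.72076921e-03,  1.15521310e-06]), 'ee_pos': array([ 0.2776237 , -0.58714021,  0.23034223]), 'tool_rot': array([[ 4.27471153e-01, -9.04028613e-01, -8.25190217e-04],
       [-9.04027379e-01, -4.27471936e-01,  1.49727055e-03],
       [-1.70632108e-03,  1.05954581e-04, -9.99998539e-01]]), 'contact_force': array([ 0.17630885, -0.15102686, -0.77344113]), 'ft_torque': array([-0.00123137, -0.05468545,  0.02862574]), 'gripper_width': 0.08570647302225697}
scene {'fov_y': 52.6279814552629, 'cx': 323.5823426605936, 'cy': 196.80039464107037, 'R': array([[ 0.69194742,  0.7218889 ,  0.00922944],
       [ 0.49427234, -0.46437607, -0.73488075],
       [-0.52621633,  0.5130607 , -0.67813354]]), 't': array([-0.29559543, -0.1915507 ,  1.29901723])}
top {'fov_y': 42.20756960047817, 'cx': 318.1193138397466, 'cy': 204.18785073515215, 'R': array([[ 0.02515298, -0.99956813,  0.01519498],
       [-0.99644004, -0.0262919 , -0.08009984],
       [ 0.08046475, -0.01312614, -0.99667102]]), 't': array([-0.04167475,  0.44514227,  1.34377589])}
wrist {'fov_y': 68.19365658841188, 'cx': 316.64907978047484, 'cy': 200.30227849631797, 'T_tool_cam': array([[ 9.99999058e-01, -1.16853863e-03, -7.20448528e-04,
         1.61218274e-04],
       [ 1.32098542e-03,  9.61901871e-01,  2.73391745e-01,
        -6.92046545e-02],
       [ 3.73531970e-04, -2.73392440e-01,  9.61902508e-01,
        -1.41493508e-01],
       [ 0.00000000e+00,  0.00000000e+00,  0.00000000e+00,
         1.00000000e+00]])}
```

View pics/scene0.png

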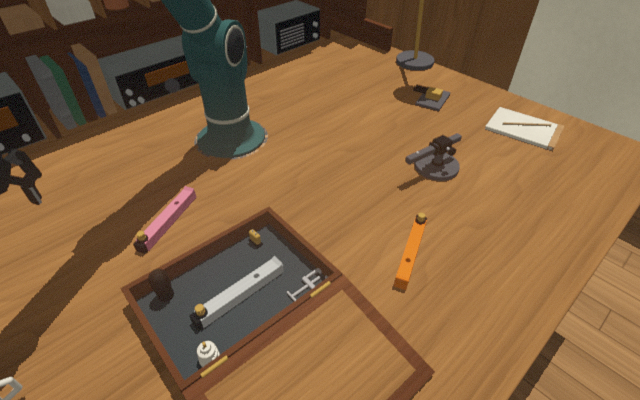

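View pics/top0.png

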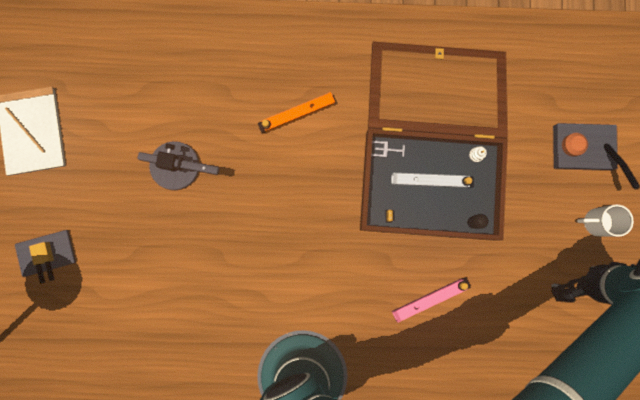

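View pics/wrist0.png

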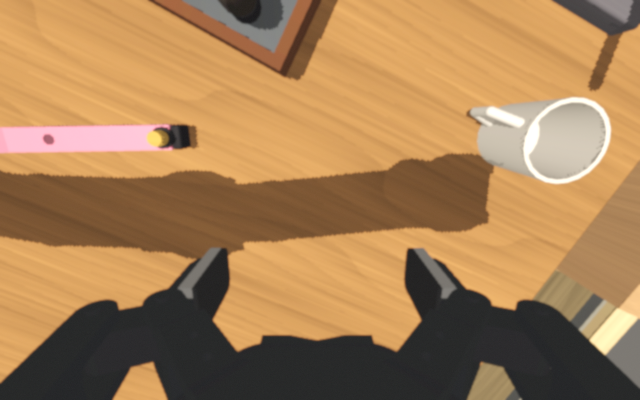

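Candidates: grey tube in the compartment (top 432,180; scene 240,290), the orange one (top 298,112) and the pink one (top 432,300). By the description it's the grey one. The stand is at top (175,165), with its bar going right to (233,172). Next: crop and measure.

```bash
cat > h.py <<'E'
import numpy as np, cv2
from workcell import bot, eyes
H,W=400,640
def K(c):
    f=H/2/np.tan(np.radians(c["fov_y"])/2); return f,c["cx"],c["cy"]
def cam(name,s=None):
    c=eyes.calibration(name); f,cx,cy=K(c)
    if name=="wrist":
        s=s or bot.state(); T=np.array(c["T_tool_cam"]); Rt=np.array(s["tool_rot"])
        Rwc=Rt@T[:3,:3]; o=Rt@T[:3,3]+s["ee_pos"]; return f,cx,cy,Rwc.T,-Rwc.T@o
    return f,cx,cy,np.array(c["R"]),np.array(c["t"])
def proj(C,X):
    f,cx,cy,R,t=C; p=R@np.asarray(X)+t; return np.array([cx+f*p[0]/p[2],cy+f*p[1]/p[2]])
def ray(C,uv):
    f,cx,cy,R,t=C; d=R.T@np.array([(uv[0]-cx)/f,(uv[1]-cy)/f,1]); return -R.T@t,d/np.linalg.norm(d)
def atz(C,uv,z):
    o,d=ray(C,uv); return o+d*(z-o[2])/d[2]
def tri(*obs):
    A=np.zeros((3,3));b=np.zeros(3)
    for C,uv in obs:
        o,d=ray(C,uv);P=np.eye(3)-np.outer(d,d);A+=P;b+=P@o
    X=np.linalg.solve(A,b); return X,[np.round(proj(C,X)-uv,1) for C,uv in obs]
def save(im,fn,box=None,k=1):
    if box: im=im[box[1]:box[3],box[0]:box[2]]
    cv2.imwrite(fn,cv2.resize(im,None,fx=k,fy=k,interpolation=cv2.INTER_CUBIC)[:,:,::-1])
E
python3 - <<'E'
from h import *
np.set_printoptions(precision=4,suppress=True)
for n in ("top","scene"):
    im=eyes.capture(n)
    if n=="top":
        save(im,"pics/t_boom.png",(360,125,510,245),5); save(im,"pics/t_stand.png",(125,130,245,200),6)
    else:
        save(im,"pics/s_boom.png",(120,200,350,380),3.4); save(im,"pics/s_stand.png",(390,120,480,190),8)
    for l in ("boom","stand","crystal","rectifier","bushing","puller","well"):
        for m in eyes.masks_of(n,l)[:4]:
            y,x=np.nonzero(m["pixels"]); 
            r=cv2.minAreaRect(np.c_[x,y].astype(np.float32))
            print(n,l,round(m["confidence"],2),m["bbox"],np.round([x.mean(),y.mean()],1),r)
E
```

```text
top boom 0.96 [396.6, 277.8, 475.2, 320.6] [431.6 299. ] ((431.4244079589844, 299.34552001953125), (13.951025009155273, 81.90972900390625), 63.92464065551758)
top boom 0.89 [260.0, 93.6, 334.6, 133.3] [296.6 113.1] ((296.3760681152344, 113.16712188720703), (13.650214195251465, 80.02734375), 67.98871612548828)
top boom 0.83 [394.8, 170.8, 469.8, 188.6] [432.4 180.4] ((431.984375, 180.37432861328125), (80.4301986694336, 11.823074340820312), 2.385944128036499)
top boom 0.53 [361.6, 41.8, 509.4, 240.8] [435.8 139.6] ((437.068603515625, 140.97122192382812), (144.74533081054688, 190.3108673095703), 3.814074993133545)
top stand 0.93 [139.5, 141.9, 217.2, 189.0] [175.1 165.3] ((177.97415161132812, 162.93966674804688), (49.23991394042969, 69.5924072265625), 66.80140686035156)
top crystal 0.67 [386.5, 211.6, 393.3, 222.0] [389.  215.4] ((389.0, 215.5), (11.0, 6.0), 90.0)
top crystal 0.49 [136.0, 143.4, 219.7, 188.8] [174.9 165.6] ((177.49996948242188, 163.0), (50.91916275024414, 69.70515441894531), 65.69544982910156)
top rectifier 0.79 [469.4, 214.1, 488.6, 228.0] [478.3 221.4] ((478.0, 221.0)
[... 1707 characters left out ...]
3, 219.8, 364.6] [206.4 352.2] ((205.30001831054688, 351.9000244140625), (19.799999237060547, 23.0), 53.13010025024414)
scene bushing 0.3 [406.8, 131.4, 461.0, 183.6] [436.6 158.4] ((432.5, 156.5), (47.0, 57.0), 90.0)
scene puller 0.78 [286.7, 268.6, 323.8, 303.2] [306.3 282.5] ((305.8632507324219, 283.510986328125), (13.493119239807129, 40.47935485839844), 46.7357063293457)
scene well 0.63 [119.3, 206.7, 434.5, 399.1] [274.7 324.8] ((279.38580322265625, 334.3853759765625), (241.96035766601562, 229.87139892578125), 59.84545135498047)
scene well 0.39 [191.4, 258.0, 286.5, 332.8] [235.3 293.5] ((235.96151733398438, 291.6922607421875), (22.188007354736328, 106.22508239746094), 56.3099365234375)
```

View pics/t_boom.png

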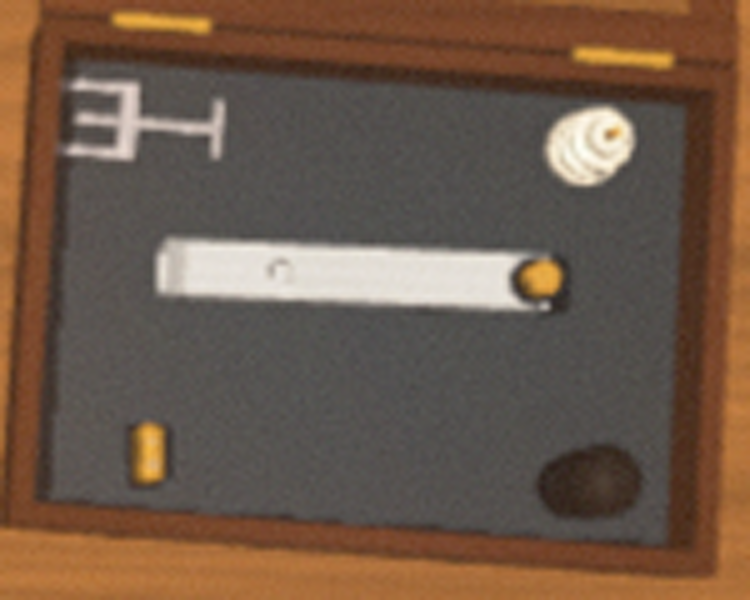

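View pics/t_stand.png

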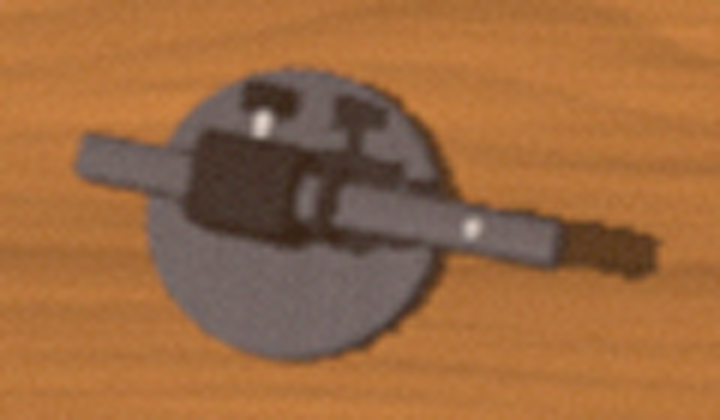

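View pics/s_boom.png

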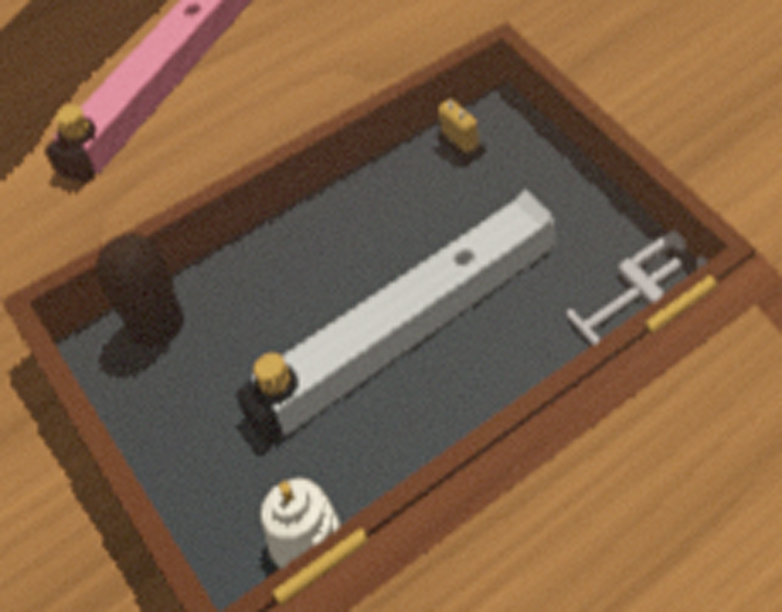

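View pics/s_stand.png

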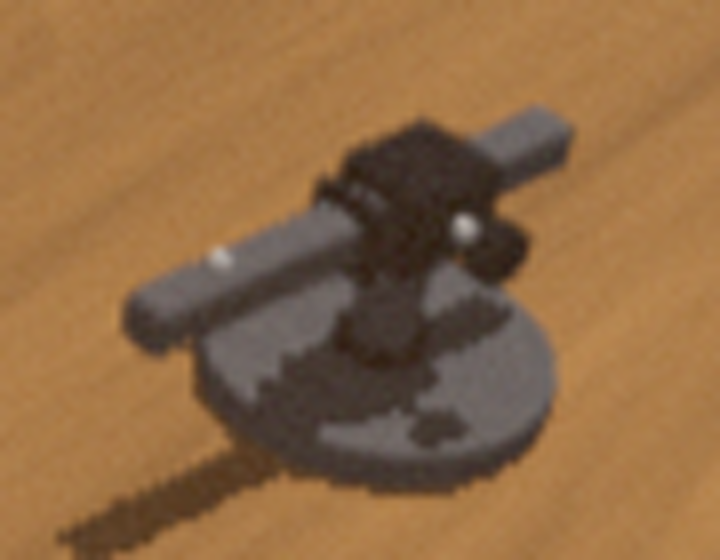

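```bash
python3 - <<'E'
from h import *
np.set_printoptions(precision=4,suppress=True)
T=cam("top");S=cam("scene")
p=lambda c,o,k:np.array([(c[0]+.5)/k-.5+o[0],(c[1]+.5)/k-.5+o[1]])
tb=lambda *c:p(c,(360,125),5); ts=lambda *c:p(c,(125,130),6); sb=lambda *c:p(c,(120,200),3.4); ss=lambda *c:p(c,(390,120),8)
# boom
lip=atz(T,tb(158,267),.045); win=atz(T,tb(281,270),.040); print("lip",lip,"win",win, np.linalg.norm((lip-win)[:2]))
wtri=tri((T,tb(281,270)),(S,sb(464,258))); print("win tri",wtri)
st=tri((T,tb(543,272)),(S,sb(273,362))); print("stud tri",st)
for a,b in (((200,241),(500,250)),((200,296),(500,307))):
    A=atz(T,tb(*a),.04);B=atz(T,tb(*b),.04);d=A-B;print("edge",A,B,np.degrees(np.arctan2(d[1],d[0])))
# stand
bt=tri((T,ts(472,227)),(S,ss(220,256))); print("button",bt)
e=atz(T,ts(560,243),.088); l=atz(T,ts(80,158),.088); print("ends",e,l,"z-top")
for a,b in (((345,185),(545,220)),((340,232),(545,266))):
    A=atz(T,ts(*a),.09);B=atz(T,ts(*b),.09);d=B-A;print("edge",A,B,np.degrees(np.arctan2(d[1],d[0])))
d=e-l;print(np.degrees(np.arctan2(d[1],d[0])),np.linalg.norm(d))
# foot centre
c=atz(T,ts(298,213),.016);print("foot",c)
print("collar",atz(T,ts(330,210),.095))
E
```

```text
lip [ 0.517  -0.2175  0.045 ] win [ 0.5178 -0.2825  0.04  ] 0.06497289964440821
win tri (array([ 0.5174, -0.2832,  0.04  ]), [array([0.3, 0.2]), array([ 0.4, -0. ])])
stud tri (array([ 0.5169, -0.4128,  0.064 ]), [array([0.2, 0.1]), array([ 0.3, -0. ])])
edge [ 0.5319 -0.24    0.04  ] [ 0.5315 -0.397   0.04  ] 89.83606384443091
edge [ 0.5031 -0.2404  0.04  ] [ 0.5015 -0.3971  0.04  ] 89.43689062225369
button (array([0.5232, 0.2579, 0.0947]), [array([0.3, 0.3]), array([ 0.4, -0. ])])
ends [0.5193 0.2232 0.088 ] [0.5495 0.4239 0.088 ] z-top
edge [0.5409 0.313  0.09  ] [0.5285 0.2295 0.09  ] -98.44456846716672
edge [0.5211 0.3141 0.09  ] [0.5092 0.2287 0.09  ] -97.93341860176787
-98.56149102864981 0.2029445703732214
foot [0.5397 0.3517 0.016 ]
collar [0.5295 0.3174 0.095 ]
```

Heights and lengths agree with the description: window z 0.040, mouth to window about 60 mm, and the button at z 0.0947 against 0.0955. The choice is the grey tube in the compartment. Computing the move above it.

```bash
cat >> h.py <<'E'
from scipy.spatial.transform import Rotation as Ro
def goal(pos,ang):
    """ang: world angle (deg) of tool x, tool down"""
    s=bot.state(); R0=np.array(s["tool_rot"]); a=np.radians(ang)
    x=np.array([np.cos(a),np.sin(a),0]);z=np.array([0,0,-1.]);R=np.c_[x,np.cross(z,x),z]
    d=R0.T@(np.array(pos)-s["ee_pos"])*1000; rv=Ro.from_matrix(R0.T@R).as_rotvec()
    print("d mm",np.round(d,1),"rv",np.round(rv,4)); return d,rv
def st():
    s=bot.state(); R=np.array(s["tool_rot"])
    print("t",round(s["time_s"],2),"pos",np.round(s["ee_pos"],4),"F",np.round(s["contact_force"],1),"w",round(s["gripper_width"],4),"xang",round(np.degrees(np.arctan2(R[1,0],R[0,0])),2),"z",np.round(R[:,2],3),"q",np.round(s["qpos"],2)); return s
E
python3 -c "
from h import *
st();goal([.5172,-.323,.16],-0.4)"
```

```text
t 0.95 pos [ 0.2779 -0.5876  0.2313] F [-0.4 -0.2 -0.3] w 0.0858 xang -64.69 z [-0.  0. -1.] q [ 1.09  0.47 -0.01  1.6   0.01  1.07 -0.06]
d mm [-136.9 -329.5   71.3] rv [ 0.      0.     -1.1221]
```

```bash
python3 -m jog '[[[-1,-17,-40,7,0,0,-0.14],[-1,-34,-82,18,0,0,-0.28],[-1,-51,-123,27,0,0,-0.42],[-1,-68,-165,36,0,0,-0.56],[-1,-85,-206,45,0,0,-0.70],[-1,-103,-247,54,0,0,-0.84],[-1,-120,-288,62,0,0,-0.98],[-1,-137,-329,71,0,0,-1.122],[-1,-137,-329.5,71,0,0,-1.122],[-1,-137,-329.5,71,0,0,-1.122]]]'
python3 - <<'E'
from h import *
s=st(); im=eyes.capture("wrist"); save(im,"pics/w1.png")
E
```

```text
time_s: 1.95
ee_pos: [0.5178, -0.3217, 0.16]
tool_rot: [[1.0, -0.005, -0.0], [-0.005, -1.0, 0.0], [-0.0, -0.0, -1.0]]
contact_force: [0.1, 0.1, -0.4]
gripper_width: 0.0854
t 1.95 pos [ 0.5178 -0.3217  0.16  ] F [ 0.1  0.1 -0.4] w 0.0854 xang -0.29 z [-0.  0. -1.] q [ 0.75  0.51 -0.33  1.75  0.2   0.92  0.33]
```

View pics/w1.png

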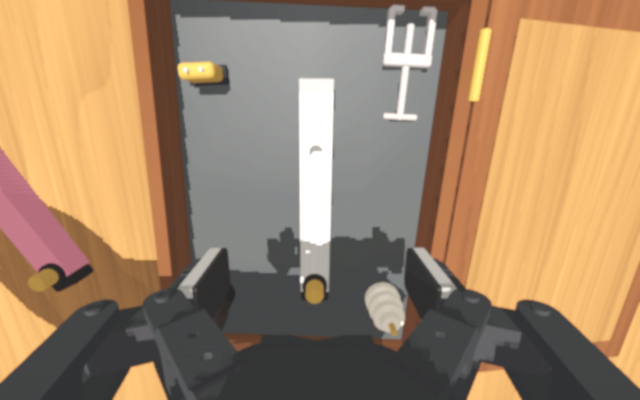

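```bash
python3 - <<'E'
from h import *
np.set_printoptions(precision=4,suppress=True)
s=st();C=cam("wrist",s); im=cv2.imread("pics/w1.png"); save(im[:,:,::-1],"pics/w1c.png",(280,60,360,310),3)
g=cv2.cvtColor(im,cv2.COLOR_BGR2GRAY)
for r in (100,120,170,200,220): 
    row=g[r,270:365].astype(int); d=np.diff(row); a=270+d.argmax()+.5; b=270+d.argmin()+.5
    print(r,a,b,atz(C,((a+b)/2,r),.04),(b-a))
print("win",atz(C,(315.5,151),.04),"lip",atz(C,(316.5,79),.045),"stud",atz(C,(315,290),.06))
E
```

```text
t 2.0 pos [ 0.5168 -0.3235  0.1602] F [ 0.3 -0.1  0.3] w 0.0855 xang -0.46 z [-0.001 -0.001 -1.   ] q [ 0.75  0.51 -0.33  1.75  0.2   0.92  0.33]
100 298.5 333.5 [ 0.5168 -0.2411  0.04  ] 35.0
120 298.5 332.5 [ 0.5162 -0.2573  0.04  ] 34.0
170 298.5 331.5 [ 0.5153 -0.3005  0.04  ] 33.0
200 298.5 330.5 [ 0.5146 -0.3284  0.04  ] 32.0
220 299.5 330.5 [ 0.5148 -0.3479  0.04  ] 31.0
win [ 0.516  -0.2836  0.04  ] lip [ 0.5174 -0.2253  0.045 ] stud [ 0.5143 -0.4098  0.06  ]
```

View pics/w1c.png

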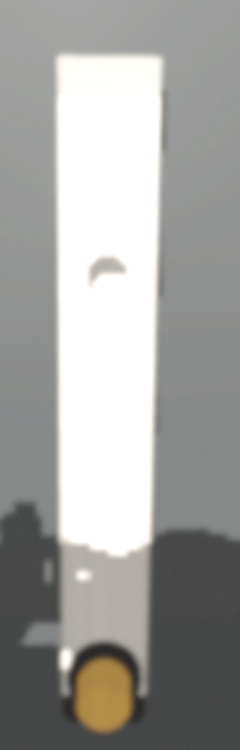

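The lip is at about (316,79), the window at (315,151) and the stud at (315,290). It's the grey tube, window up, with its mouth to the robot's left. The fingers have clear floor either side, so I'll descend.

```bash
python3 -c "
from h import *
st();goal([.516,-.323,.0165],-0.7)"
```

```text
t 2.0 pos [ 0.5168 -0.3235  0.1602] F [ 0.3 -0.1  0.3] w 0.0855 xang -0.46 z [-0.001 -0.001 -1.   ] q [ 0.75  0.51 -0.33  1.75  0.2   0.92  0.33]
d mm [ -0.7  -0.6 143.7] rv [0.0006 0.0007 0.0042]
```

```bash
python3 -m jog '[[[-1,-0.7,-0.6,30,0.0006,0.0007,0.0042],[-1,-0.7,-0.6,65,0.0006,0.0007,0.0042],[-1,-0.7,-0.6,100,0.0006,0.0007,0.0042],[-1,-0.7,-0.6,125,0.0006,0.0007,0.0042],[-1,-0.7,-0.6,138,0.0006,0.0007,0.0042],[-1,-0.7,-0.6,143.7,0.0006,0.0007,0.0042],[-1,-0.7,-0.6,143.7,0.0006,0.0007,0.0042],[1,-0.7,-0.6,143.7,0.0006,0.0007,0.0042],[1,-0.7,-0.6,143.7,0.0006,0.0007,0.0042],[1,-0.7,-0.6,143.7,0.0006,0.0007,0.0042],[1,-0.7,-0.6,143.7,0.0006,0.0007,0.0042],[1,-0.7,-0.6,143.7,0.0006,0.0007,0.0042]]]'
python3 - <<'E'
from h import *
s=st(); im=eyes.capture("wrist"); save(im,"pics/w2.png");st()
E
```

```text
time_s: 3.2
ee_pos: [0.5168, -0.3232, 0.0174]
tool_rot: [[1.0, -0.012, 0.002], [-0.012, -1.0, -0.001], [0.002, 0.001, -1.0]]
contact_force: [-0.1, 0.4, 3.5]
gripper_width: 0.0271
t 3.2 pos [ 0.5168 -0.3232  0.0174] F [-0.1  0.4  3.5] w 0.0271 xang -0.69 z [ 0.002 -0.001 -1.   ] q [ 0.71  0.7  -0.27  1.81  0.28  0.66  0.26]
t 3.25 pos [ 0.5168 -0.3232  0.0174] F [ 0.4 -0.1  5.6] w 0.0269 xang -0.69 z [ 0.001 -0.001 -1.   ] q [ 0.71  0.7  -0.27  1.81  0.28  0.66  0.26]
```

View pics/w2.png

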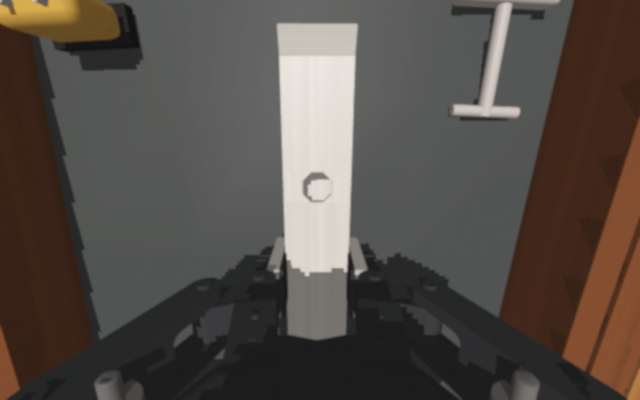

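Gripped across the flats at 27 mm width, mouth lip at (317,25–55) and window at (317,187). Lifting.

```bash
python3 -m jog '[[[1,0,0,-5,0,0,0],[1,0,0,-20,0,0,0],[1,0,0,-45,0,0,0],[1,0,0,-75,0,0,0],[1,0,0,-105,0,0,0],[1,0,0,-120,0,0,0],[1,0,0,-125,0,0,0],[1,0,0,-125,0,0,0]]]'
python3 - <<'E'
from h import *
s=st(); im=eyes.capture("wrist"); save(im,"pics/w3.png");st()
goal([.4982,.0846,.140],-8.2)
E
```

```text
time_s: 4.05
ee_pos: [0.5164, -0.3232, 0.1426]
tool_rot: [[1.0, -0.012, 0.002], [-0.012, -1.0, -0.001], [0.002, 0.001, -1.0]]
contact_force: [0.1, 0.4, -2.7]
gripper_width: 0.0266
t 4.05 pos [ 0.5164 -0.3232  0.1426] F [ 0.1  0.4 -2.7] w 0.0266 xang -0.7 z [ 0.002 -0.001 -1.   ] q [ 0.75  0.53 -0.33  1.76  0.21  0.88  0.32]
t 4.1 pos [ 0.5159 -0.3229  0.1416] F [ 0.3  0.4 -1.7] w 0.0266 xang -0.7 z [ 0. -0. -1.] q [ 0.75  0.53 -0.33  1.76  0.21  0.88  0.32]
d mm [ -22.7 -407.3    1.5] rv [ 0.0002 -0.0002  0.1309]
```

View pics/w3.png

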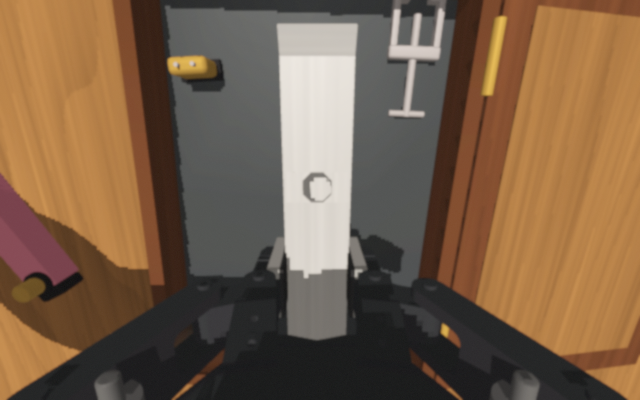

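The tube has not slipped; its picture is unchanged. Carrying it across at height.

```bash
python3 -m jog '[[[1,-1,-20,1.5,0,0,0.006],[1,-3,-55,1.5,0,0,0.017],[1,-5,-95,1.5,0,0,0.03],[1,-8,-140,1.5,0,0,0.045],[1,-10.5,-185,1.5,0,0,0.06],[1,-13,-230,1.5,0,0,0.074],[1,-15.5,-275,1.5,0,0,0.088],[1,-18,-320,1.5,0,0,0.103],[1,-20,-360,1.5,0,0,0.116],[1,-21.5,-390,1.5,0,0,0.126],[1,-22.7,-407.3,1.5,0.0002,-0.0002,0.1309],[1,-22.7,-407.3,1.5,0.0002,-0.0002,0.1309]]]'
python3 - <<'E'
from h import *
s=st(); im=eyes.capture("wrist"); save(im,"pics/w4.png");
im=eyes.capture("top"); save(im,"pics/t4.png",(130,130,330,200),4);st()
E
```

```text
time_s: 5.3
ee_pos: [0.4968, 0.0878, 0.1387]
tool_rot: [[0.991, -0.137, -0.003], [-0.137, -0.991, 0.001], [-0.003, -0.001, -1.0]]
contact_force: [0.3, 0.3, -2.2]
gripper_width: 0.0266
t 5.3 pos [0.4968 0.0878 0.1387] F [ 0.3  0.3 -2.2] w 0.0266 xang -7.89 z [-0.003  0.001 -1.   ] q [ 0.11  0.39 -0.42  2.01  0.22  0.79 -0.58]
t 5.4 pos [0.4974 0.0841 0.1388] F [ 0.8 -0.4 -1.6] w 0.0267 xang -8.16 z [-0.002 -0.001 -1.   ] q [ 0.11  0.39 -0.42  2.01  0.22  0.79 -0.58]
```

View pics/w4.png

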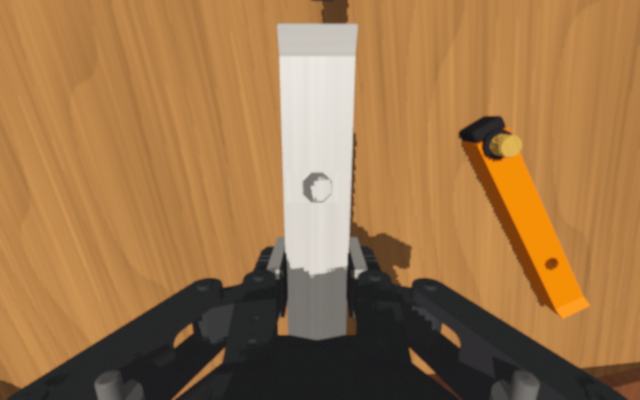

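View pics/t4.png

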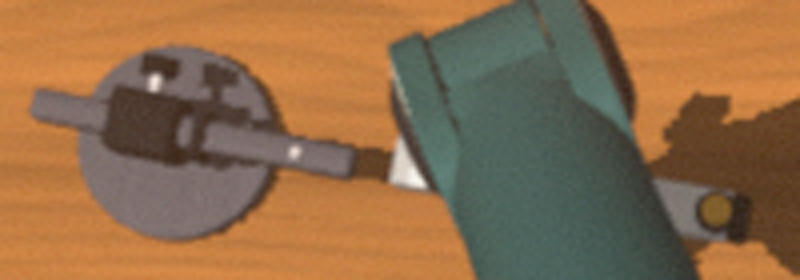

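Now down to bar height, with the mouth about 25 mm short of the bar end.

```bash
python3 - <<'E'
from h import *
goal([.5003,.0995,.071],-8.2)
E
```

```text
d mm [  0.9 -15.7  67.8] rv [0.001  0.0024 0.0007]
```

```bash
python3 -m jog '[[[1,0.9,0,10,0.001,0.0024,0.0007],[1,0.9,0,30,0.001,0.0024,0.0007],[1,0.9,0,50,0.001,0.0024,0.0007],[1,0.9,-4,63,0.001,0.0024,0.0007],[1,0.9,-10,67.8,0.001,0.0024,0.0007],[1,0.9,-15.7,67.8,0.001,0.0024,0.0007],[1,0.9,-15.7,67.8,0.001,0.0024,0.0007],[1,0.9,-15.7,67.8,0.001,0.0024,0.0007]]]'
python3 - <<'E'
from h import *
im=eyes.capture("scene"); save(im,"pics/s5.png",(330,120,470,220),5.7)
im=eyes.capture("top"); save(im,"pics/t5.png",(130,130,330,200),4);st()
E
```

```text
time_s: 6.2
ee_pos: [0.501, 0.0999, 0.0717]
tool_rot: [[0.99, -0.142, 0.002], [-0.142, -0.99, 0.0], [0.002, -0.0, -1.0]]
contact_force: [-0.3, 0.3, -0.9]
gripper_width: 0.0269
t 6.3 pos [0.5008 0.0994 0.0716] F [-0.6 -0.8 -1.4] w 0.027 xang -8.21 z [ 0.001 -0.    -1.   ] q [ 0.04  0.51 -0.37  2.03  0.3   0.65 -0.67]
```

View pics/s5.png

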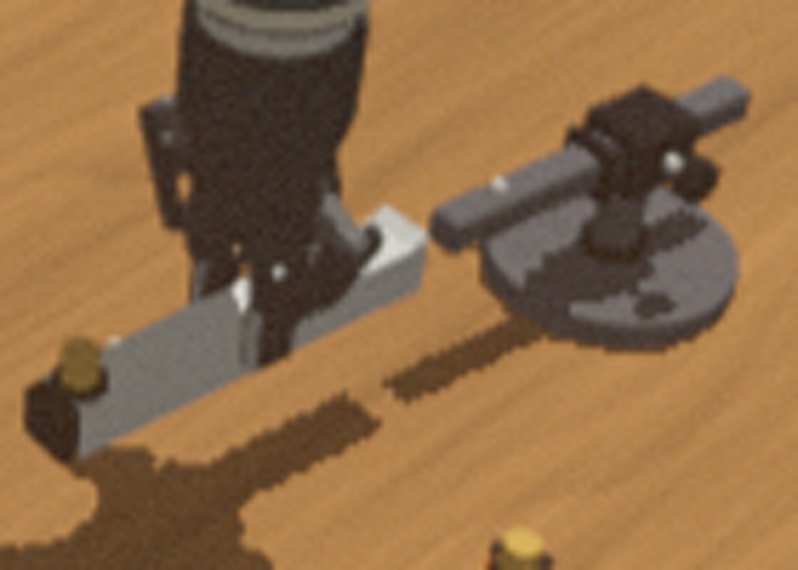

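View pics/t5.png

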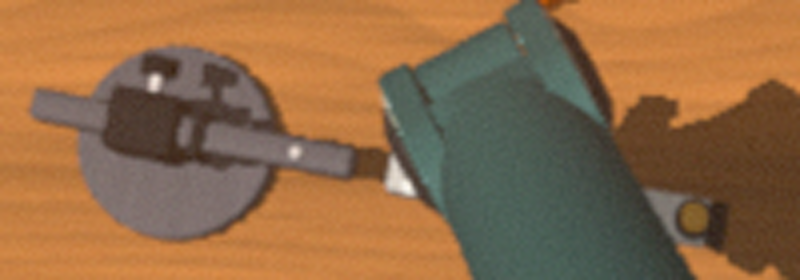

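```bash
cat >> h.py <<'E'
def box(o,R,x0,x1,h,z0=None,z1=None):
    z0=-h if z0 is None else z0; z1=h if z1 is None else z1
    P=[np.array(o)+R@np.array([x,y,z]) for x in (x0,x1) for y in (-h,h) for z in (z0,z1)]
    E=[(0,1),(2,3),(0,2),(1,3),(4,5),(6,7),(4,6),(5,7),(0,4),(1,5),(2,6),(3,7)]
    return [(P[a],P[b]) for a,b in E]
def Rz(deg): return Ro.from_euler("z",deg,degrees=True).as_matrix()
def overlay(name,im,segs,fn,bx,k,s=None):
    C=cam(name,s); im=cv2.resize(im[bx[1]:bx[3],bx[0]:bx[2]],None,fx=k,fy=k,interpolation=cv2.INTER_CUBIC)[:,:,::-1].copy()
    for a,b,col in segs:
        q=[tuple(int(round(v*16)) for v in ((proj(C,x)-[bx[0],bx[1]]+.5)*k-.5)) for x in (a,b)]
        cv2.line(im,q[0],q[1],col,1,cv2.LINE_AA,4)
    cv2.imwrite(fn,im)
BD=-98.2; BTN=np.array([.5232,.2579,.080])
def model(tcp,xang,zoff=.009,btn=BTN,bd=BD):
    tube=box(np.array(tcp)+[0,0,zoff],Rz(xang+90),-.1,.1,.014)
    bar=box(btn,Rz(bd),-.06,.035,.010)
    return [(a,b,(0,255,0)) for a,b in tube]+[(a,b,(255,0,255)) for a,b in bar]
E
python3 - <<'E'
from h import *
m=model([.5003,.0995,.071],-8.2)
overlay("top",eyes.capture("top"),m,"pics/to5.png",(150,145,320,200),4.7)
overlay("scene",eyes.capture("scene"),m,"pics/so5.png",(330,120,470,220),5.7)
E
```

```text
(no output)
```

View pics/to5.png

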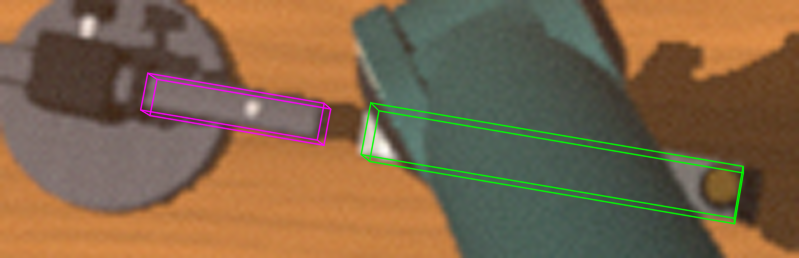

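View pics/so5.png

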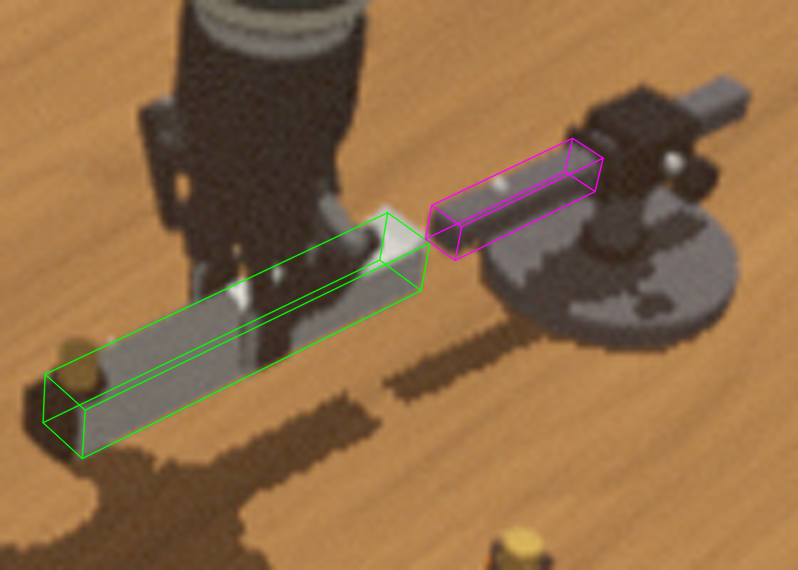

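The pixels are about 2.5 mm in these cameras. The bar needs a closer look with the wrist camera, with the tube passing high and to the side of it.

```bash
python3 - <<'E'
from h import *
st();goal([.4540,.1982,.13],-8.2)
E
```

```text
t 6.4 pos [0.5006 0.0993 0.0714] F [-0.4 -1.4 -1.8] w 0.0268 xang -8.22 z [ 0.001 -0.    -1.   ] q [ 0.04  0.51 -0.37  2.03  0.3   0.65 -0.67]
d mm [-60.2 -91.2 -58.6] rv [-0.     -0.001  -0.0003]
```

```bash
python3 -m jog '[[[1,-10,0,-15,0,0,0],[1,-30,0,-40,0,0,0],[1,-50,-10,-58.6,0,0,0],[1,-60.2,-40,-58.6,0,0,0],[1,-60.2,-70,-58.6,0,0,0],[1,-60.2,-86,-58.6,0,-0.001,-0.0003],[1,-60.2,-91.2,-58.6,0,-0.001,-0.0003],[1,-60.2,-91.2,-58.6,0,-0.001,-0.0003],[1,-60.2,-91.2,-58.6,0,-0.001,-0.0003]]]'
python3 - <<'E'
from h import *
s=st(); im=eyes.capture("wrist"); save(im,"pics/w6.png"); st()
np.save("s6.npy",s,allow_pickle=True)
E
```

```text
time_s: 7.3
ee_pos: [0.4539, 0.1968, 0.1298]
tool_rot: [[0.99, -0.144, -0.001], [-0.144, -0.99, -0.001], [-0.001, 0.001, -1.0]]
contact_force: [-0.7, -0.5, -2.0]
gripper_width: 0.0269
t 7.3 pos [0.4539 0.1968 0.1298] F [-0.7 -0.5 -2. ] w 0.0269 xang -8.27 z [-0.001 -0.001 -1.   ] q [-0.1   0.4  -0.45  2.04  0.25  0.76 -0.84]
t 7.35 pos [0.454  0.1967 0.1298] F [-0.5 -0.3 -1.8] w 0.0271 xang -8.3 z [-0.001 -0.001 -1.   ] q [-0.1   0.4  -0.45  2.04  0.25  0.76 -0.84]
```

View pics/w6.png

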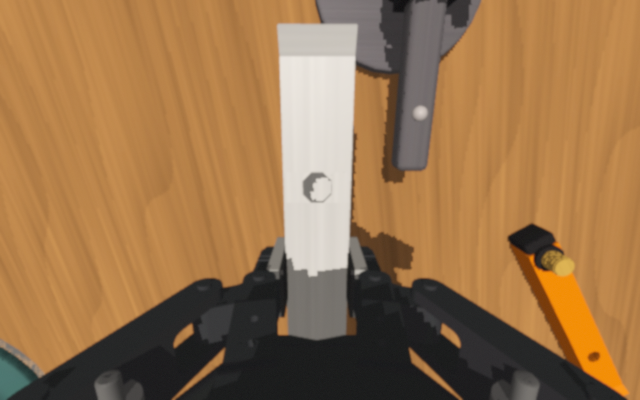

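```bash
python3 - <<'E'
from h import *
im=cv2.imread("pics/w6.png")[:,:,::-1]
save(im,"pics/w6c.png",(380,0,460,180),4)
E
```

```text
(no output)
```

View pics/w6c.png

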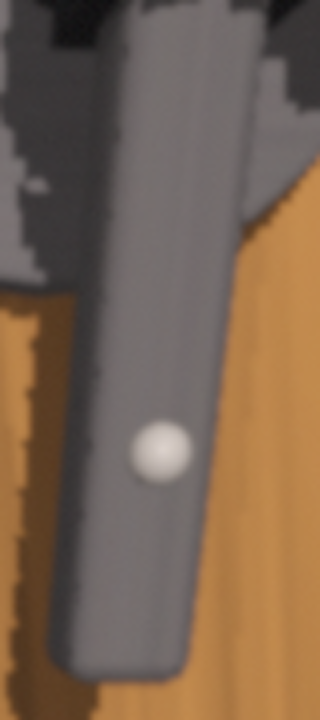

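```bash
python3 - <<'E'
from h import *
np.set_printoptions(precision=4,suppress=True)
s=dict(np.load("s6.npy",allow_pickle=True).item())
C=cam("wrist",s)
p=lambda x,y:((x+.5)/4-.5+380,(y+.5)/4-.5)
R=np.array(s["tool_rot"]);o=s["ee_pos"]
tool=lambda X:R.T@(X-o)
L=[];
for y,a,b in ((100,122,262),(300,103,229),(450,89,211),(640,73,188)):
    A=atz(C,p(a,y),.09);B=atz(C,p(b,y),.09);M=(A+B)/2;L.append(M)
    print(y,"w",np.linalg.norm(A-B)*1000,"mid tool mm",tool(M)*1000,"world",M)
d=L[-1]-L[0];print("bar ang",np.degrees(np.arctan2(d[1],d[0])),"xang",np.degrees(np.arctan2(R[1,0],R[0,0])))
b=atz(C,p(162,451),.0945);print("button",b,tool(b)*1000)
e=atz(C,p(128,675),.088);print("end",e,tool(e)*1000)
# tube in tool frame: top face edges depth: z tool = -(0.009+0.014)
def toolz(uv,z):
    T=np.array(eyes.calibration("wrist")["T_tool_cam"]);f,cx,cy=C[:3]
    dd=T[:3,:3]@np.array([(uv[0]-cx)/f,(uv[1]-cy)/f,1]);oo=T[:3,3];return (oo+dd*(z-oo[2])/dd[2])*1000
im=cv2.imread("pics/w6.png");g=cv2.cvtColor(im,cv2.COLOR_BGR2GRAY).astype(int)
for r in (70,100,130,160,210,230):
    a=np.abs(np.diff(g[r,270:300])).argmax()+270.5; bb=np.abs(np.diff(g[r,335:370])).argmax()+335.5
    A=toolz((a,r),-.023);B=toolz((bb,r),-.023);print(r,a,bb,A[0],B[0],(A+B)/2)
print("win",toolz((317.5,187),-.023),"lip",toolz((317.5,24),-.028))
E
```

```text
100 w 19.07056857557751 mid tool mm [  60.5318 -117.1699   39.5891] world [0.5306 0.304  0.09  ]
300 w 17.90189387793393 mid tool mm [ 59.405  -91.8972  39.6181] world [0.5259 0.2792 0.09  ]
450 w 17.911395714277255 mid tool mm [ 59.0081 -71.4677  39.6413] world [0.5226 0.259  0.09  ]
640 w 17.628002392676777 mid tool mm [ 58.5831 -43.5487  39.673 ] world [0.5181 0.2315 0.09  ]
bar ang -99.79070817162608 xang -8.274475179302222
button [0.5228 0.2588 0.0945] [ 59.2757 -71.2688  35.1414]
end [0.518  0.2257 0.088 ] [ 59.3167 -37.7933  41.6791]
70 278.5 354.5 -14.101693697617366 14.059723624477943 [ -0.021  -85.6518 -23.    ]
100 279.5 353.5 -14.106777926891292 14.03408658580891 [ -0.0363 -75.1119 -23.    ]
130 280.5 352.5 -14.112136567239821 14.007065834310973 [ -0.0525 -64.0032 -23.    ]
160 281.5 351.5 -14.11779245100879 13.978546237861227 [ -0.0696 -52.2782 -23.    ]
210 283.5 350.5 -13.98765599170325 14.20784489390591 [  0.1101 -31.2211 -23.    ]
230 283.5 349.5 -14.275361605486415 14.04845420383799 [ -0.1135 -22.2158 -23.    ]
win [  0.3267 -41.155  -23.    ] lip [  0.3466 -99.465  -28.    ]
```

```bash
python3 - <<'E'
from h import *
np.set_printoptions(precision=2,suppress=True)
im=cv2.imread("pics/w6.png")
save(im[:,:,::-1],"pics/w6d.png",(385,60,445,175),7)
g=cv2.cvtColor(im,cv2.COLOR_BGR2GRAY).astype(int)
for r in range(20,168,12): print(r,list(zip(range(392,450,1),g[r,392:450]))[0][0],g[r,392:450])
b=im[:,:,0].astype(int); r_=im[:,:,2].astype(int)
s=dict(np.load("s6.npy",allow_pickle=True).item());C=cam("wrist",s);R=np.array(s["tool_rot"])
sat=(r_-b)
pts=[]
for r in range(75,160,5):
    d=np.diff(sat[r,420:445]);i=d.argmax();pts.append((420+i+.5,r))
X=np.array([R.T@(atz(C,q,.09)-s["ee_pos"])*1000 for q in pts]);print(np.polyfit(X[:,1],X[:,0],1),X[:,0])
pts=[]
for r in range(85,160,5):
    d=np.diff(g[r,395:425]);i=d.argmax();pts.append((395+i+.5,r))
print(pts)
X=np.array([R.T@(atz(C,q,.09)-s["ee_pos"])*1000 for q in pts]);print(np.polyfit(X[:,1],X[:,0],1),X[:,0])
E
```

```text
20 392 [ 55  55  55  55  56  55  53  54  55  55  54  54  51  52  55  57  62  70
  80  90  98 102 105 108 110 111 112 113 113 113 113 113 112 111 111 111
 112 112 113 111 111 109 110 110 109 110 110 111 109 105 100  95  97 105
 111 111 112 112]
32 392 [ 56  55  54  53  55  54  54  54  56  56  53  52  52  54  58  61  66  72
  87  97 102 106 109 111 112 114 113 113 112 113 113 111 111 111 111 112
 113 113 111 110 110 110 110 111 110 111 110 107 102  99  97 100 105 109
 110 110 110 110]
44 392 [ 57  56  55  54  55  55  55  54  54  53  52  53  52  56  62  72  82  92
  99 103 107 109 111 112 113 113 113 113 113 113 112 112 111 112 113 113
 112 111 110 110 110 112 110 111 112 108 106 101  97  98 105 109 110 110
 110 110 110 109]
56 392 [ 57  57  56  57  57  56  57  56  55  54  54  56  56  63  71  82  92  99
 105 108 110 111 112 113 113 114 114 113 113 112 111 111 112 113 112 112
 110 110 110 111 110 111 110 110 108 103  99  90  78  70  68  71  83  97
 107 119 135 143]
68 392 [ 62  57  56  55  56  56  55  53  54  53  55  58  63  72  83  94 101 105
 108 111 112 112 113 112 112 113 113 112 113
[... 1991 characters left out ...]
 141 141 140 138 136 134 130 129 130 134 137 141 142 142 141 141 141
 143 146 147 146]
[-0.02 66.78] [68.73 68.46 68.75 68.47 68.19 68.48 68.2  68.5  68.21 67.92 68.22 67.93
 68.23 67.94 67.64 67.95 67.65]
[(np.float64(404.5), 85), (np.float64(403.5), 90), (np.float64(404.5), 95), (np.float64(401.5), 100), (np.float64(402.5), 105), (np.float64(413.5), 110), (np.float64(412.5), 115), (np.float64(400.5), 120), (np.float64(400.5), 125), (np.float64(399.5), 130), (np.float64(399.5), 135), (np.float64(399.5), 140), (np.float64(399.5), 145), (np.float64(399.5), 150), (np.float64(397.5), 155)]
[-0.04 48.24] [50.4  50.04 50.83 49.31 50.11 56.77 56.43 49.59 49.81 49.43 49.65 49.87
 50.1  50.32 49.33]
```

View pics/w6d.png

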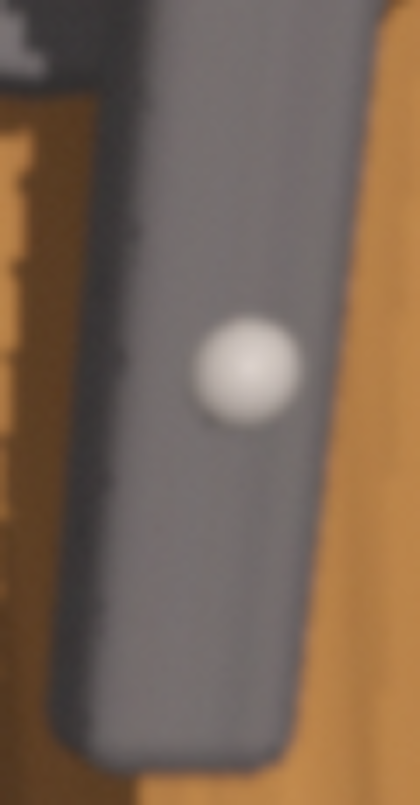

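```bash
python3 - <<'E'
from h import *
np.set_printoptions(precision=2,suppress=True)
s=dict(np.load("s6.npy",allow_pickle=True).item());C=cam("wrist",s);R=np.array(s["tool_rot"])
t=lambda q,z:R.T@(atz(C,q,z)-s["ee_pos"])*1000
Rt=[(437.2,80),(426.7,164),(431.45,128),(428.25,152),(434.55,104),(438.35,68)]
Lt=[(404.8,80),(397.8,164),(400.9,128),(398.35,152),(402.65,104),(405.9,68)]
for z in (.0895,):
    for P in (Rt,Lt):
        X=np.array([t(q,z) for q in P]);f=np.polyfit(X[:,1],X[:,0],1);print(np.degrees(np.arctan(f[0])),np.polyval(f,[-71,-38,-100]),X[:,0]-np.polyval(f,X[:,1]))
print(t((420.4,112.5),.0945),t((420.4,112.5),.0955),"end",t((412,169),.085),np.degrees(np.arctan2(R[1,0],R[0,0])))
E
```

```text
-1.229136753975011 [68.64 67.93 69.26] [ 0.01 -0.09  0.1  -0.05  0.19 -0.17]
-0.6604097302197766 [50.3  49.92 50.63] [-0.01  0.11  0.12 -0.18 -0.07  0.03]
[ 59.44 -71.2   35.14] [ 59.1  -71.19  34.14] end [ 60.56 -36.88  44.68] -8.274475179302222
```

Bar: button at (420,113), end at row 169. The wrist camera and the top camera disagree on the bar's heading by 0.5–1°, so I'll take a mirrored view from the other side to cancel the edge-shading bias.

```bash
python3 - <<'E'
from h import *
st()
b=np.array([.5228,.2585]);d=np.array([-.1487,-.9889]);x=np.array([.9889,-.1487])
t=b+.066*d+.058*x;print(t);goal([t[0],t[1],.13],-8.6)
E
```

```text
t 7.35 pos [0.454  0.1967 0.1298] F [-0.5 -0.3 -1.8] w 0.0271 xang -8.3 z [-0.001 -0.001 -1.   ] q [-0.1   0.4  -0.45  2.04  0.25  0.76 -0.84]
[0.570342 0.184608]
d mm [116.9  -4.8  -0.3] rv [0.001  0.0004 0.0052]
```

```bash
python3 -m jog '[[[1,15,-4.8,-0.3,0.001,0.0004,0.005],[1,40,-4.8,-0.3,0.001,0.0004,0.005],[1,70,-4.8,-0.3,0.001,0.0004,0.005],[1,95,-4.8,-0.3,0.001,0.0004,0.005],[1,112,-4.8,-0.3,0.001,0.0004,0.0052],[1,116.9,-4.8,-0.3,0.001,0.0004,0.0052],[1,116.9,-4.8,-0.3,0.001,0.0004,0.0052],[1,116.9,-4.8,-0.3,0.001,0.0004,0.0052]]]'
python3 - <<'E'
from h import *
s=st(); im=eyes.capture("wrist"); save(im,"pics/w7.png"); st()
np.save("s7.npy",s,allow_pickle=True)
save(im,"pics/w7c.png",(190,0,270,180),4)
g=cv2.cvtColor(im,cv2.COLOR_RGB2GRAY).astype(int)
for r in (68,80,92,104,128,140,152,164): print(r,g[r,195:255])
E
```

```text
time_s: 8.15
ee_pos: [0.5691, 0.1844, 0.1298]
tool_rot: [[0.989, -0.149, -0.001], [-0.149, -0.989, -0.0], [-0.001, 0.001, -1.0]]
contact_force: [-0.1, -0.8, -1.4]
gripper_width: 0.0267
t 8.15 pos [0.5691 0.1844 0.1298] F [-0.1 -0.8 -1.4] w 0.0267 xang -8.59 z [-0.001 -0.    -1.   ] q [-0.06  0.54 -0.41  1.79  0.27  0.86 -0.74]
t 8.2 pos [0.5691 0.1847 0.1299] F [-0.6  0.2 -1.6] w 0.0267 xang -8.55 z [-0.001 -0.    -1.   ] q [-0.06  0.54 -0.41  1.79  0.27  0.86 -0.74]
68 [143 143 143 141 141 141 142 143 139 128 114 108 109 111 112 112 112 113
 112 112 113 112 112 112 113 113 113 112 110 111 110 111 112 112 112 111
 109 104  99  95  88  81  69  60  50  46  48  49  51  53  56  55  56  56
  57  56  56  55  57  56]
80 [143 143 142 143 143 142 140 140 140 137 125 114 108 110 112 113 112 113
 113 113 113 113 112 112 112 113 112 112 112 111 111 111 112 112 113 113
 111 108 102  99  93  87  78  67  56  50  48  46  49  56  62  67  66  64
  62  62  60  60  60  61]
92 [143 143 143 144 143 142 143 142 141 139 136 126 114 108 109 111 112 112
 112 114 112 114 113 112 112 113 114 113 112 111 110 111
[... 660 characters left out ...]
43 144 145 146 142 133 120 110
 108 110 110 111 112 113 111 112 112 113 113 112 113 112 111 109 109 109
 111 112 112 112 109 105 100  95  89  81  71  60  50  49  49  65  95 119
 129 129 127 124 122 114]
152 [145 145 144 142 141 139 138 136 135 138 142 143 143 144 145 142 133 119
 109 108 110 109 111 112 112 112 113 113 113 112 112 113 112 110 109 108
 110 110 112 112 111 108 103  99  93  86  78  67  55  50  47  52  75 106
 124 131 131 131 128 126]
164 [145 145 145 145 145 144 141 139 138 137 136 136 137 140 142 144 143 137
 123 110 108 110 111 112 111 113 113 113 112 112 112 113 113 111 110 109
 108 110 112 111 111 111 107 102  97  91  86  76  62  52  48  49  60  87
 116 127 130 131 132 131]
```

View pics/w7.png

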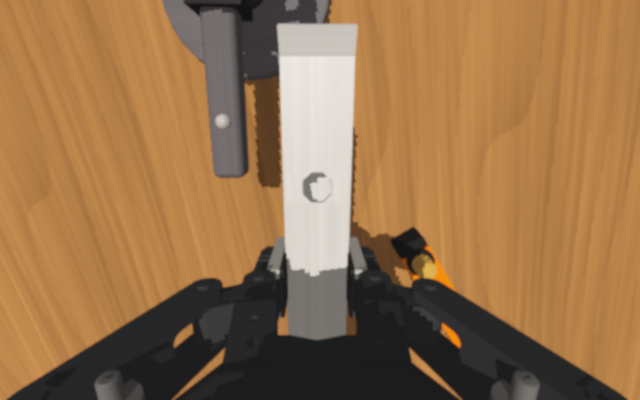

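View pics/w7c.png

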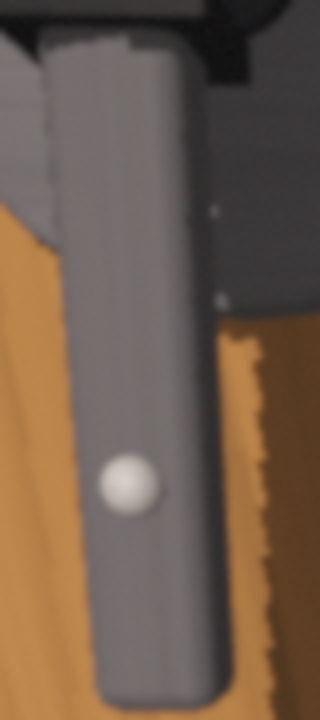

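```bash
python3 - <<'E'
from h import *
np.set_printoptions(precision=2,suppress=True)
def an(fn,sets,btn):
    s=dict(np.load(fn,allow_pickle=True).item());C=cam("wrist",s);R=np.array(s["tool_rot"])
    t=lambda q,z:R.T@(atz(C,q,z)-s["ee_pos"])*1000
    xa=np.degrees(np.arctan2(R[1,0],R[0,0]))
    for n,z,P in sets:
        X=np.array([t(q,z) for q in P]);f=np.polyfit(X[:,1],X[:,0],1);a=np.degrees(np.arctan(f[0]))
        print(n,"rel",round(a,2),"world",round(xa-90+a,2),"x@btn",np.polyval(f,t(btn,.0945)[1]),"res",X[:,0]-np.polyval(f,X[:,1]))
    print("btn",t(btn,.0945),t(btn,.0955),"world",atz(C,btn,.095))
rows=(68,80,92,104,128,140,152,164)
an("s6.npy",[("R sil",.0895,[(437.2,80),(426.7,164),(431.45,128),(428.25,152),(434.55,104),(438.35,68)]),("L top",.0895,[(404.8,80),(397.8,164),(400.9,128),(398.35,152),(402.65,104),(405.9,68)])],(420.3,112.4))
an("s7.npy",[("L sil",.0895,list(zip((204.15,204.95,206,206.9,209.3,210.55,211.5,212.8),rows))),
 ("R bot",.0705,list(zip((244.2,245,246.15,246.67,247.3,247.95),rows[2:])))],(222,121))
E
```

```text
R sil rel -1.23 world -99.5 x@btn 68.64951741129182 res [ 0.01 -0.09  0.1  -0.05  0.19 -0.17]
L top rel -0.66 world -98.93 x@btn 50.30125945323387 res [-0.01  0.11  0.12 -0.18 -0.07  0.03]
btn [ 59.38 -71.25  35.14] [ 59.04 -71.24  34.14] world [0.52 0.26 0.1 ]
L sil rel -0.37 world -98.96 x@btn -64.18257713616254 res [ 0.15 -0.01 -0.04 -0.16 -0.04  0.05 -0.04  0.09]
R bot rel -0.83 world -99.42 x@btn -46.56993769582833 res [-0.06  0.07  0.03 -0.03 -0.02  0.01]
btn [-54.74 -66.64  35.3 ] [-54.43 -66.66  34.3 ] world [0.53 0.26 0.1 ]
```

Averaging both sides gives a bar heading of about −99.1° and the button at about (0.5238, 0.2586). Backing out, lowering to bar height, then looking at the mouth just short of the bar end.

```bash
python3 - <<'E'
from h import *
st()
b=np.array([.5238,.2586]);a=np.radians(-99.1);d=np.array([np.cos(a),np.sin(a)])
for k,z in ((.165,.13),(.165,.071),(.142,.071)):
    t=b+k*d;print(k,t);goal([t[0],t[1],z],-9.1)
E
```

```text
t 8.2 pos [0.5691 0.1847 0.1299] F [-0.6  0.2 -1.6] w 0.0267 xang -8.55 z [-0.001 -0.    -1.   ] q [-0.06  0.54 -0.41  1.79  0.27  0.86 -0.74]
0.165 [0.49770392 0.09567672]
d mm [-57.3  98.6   0. ] rv [0.0005 0.001  0.0096]
0.165 [0.49770392 0.09567672]
d mm [-57.3  98.6  59. ] rv [0.0005 0.001  0.0096]
0.142 [0.50134155 0.11838724]
d mm [-57.1  75.6  59. ] rv [0.0005 0.001  0.0096]
```

```bash
python3 -m jog '[[[1,-10,20,0,0.0005,0.001,0.0096],[1,-25,50,0,0.0005,0.001,0.0096],[1,-45,80,0,0.0005,0.001,0.0096],[1,-55,96,10,0.0005,0.001,0.0096],[1,-57.3,98.6,30,0.0005,0.001,0.0096],[1,-57.3,98.6,50,0.0005,0.001,0.0096],[1,-57.3,98.6,59,0.0005,0.001,0.0096],[1,-57.3,95,59,0.0005,0.001,0.0096],[1,-57.2,85,59,0.0005,0.001,0.0096],[1,-57.1,78,59,0.0005,0.001,0.0096],[1,-57.1,75.6,59,0.0005,0.001,0.0096],[1,-57.1,75.6,59,0.0005,0.001,0.0096]]]'
python3 - <<'E'
from h import *
s=st(); im=eyes.capture("wrist"); save(im,"pics/w8.png");
save(im,"pics/w8c.png",(240,0,400,80),5)
im=eyes.capture("scene"); save(im,"pics/s8.png",(370,120,450,190),8)
st()
E
```

```text
time_s: 9.4
ee_pos: [0.5016, 0.1194, 0.0715]
tool_rot: [[0.988, -0.157, 0.001], [-0.157, -0.988, 0.0], [0.001, -0.001, -1.0]]
contact_force: [-1.1, 0.4, -1.4]
gripper_width: 0.0266
t 9.4 pos [0.5016 0.1194 0.0715] F [-1.1  0.4 -1.4] w 0.0266 xang -9.02 z [ 0.001  0.    -1.   ] q [ 0.01  0.51 -0.38  2.02  0.3   0.66 -0.72]
t 9.5 pos [0.5014 0.1184 0.0712] F [-0.1 -0.2 -1.6] w 0.0268 xang -9.09 z [ 0. -0. -1.] q [ 0.01  0.51 -0.38  2.02  0.3   0.66 -0.72]
```

View pics/w8c.png

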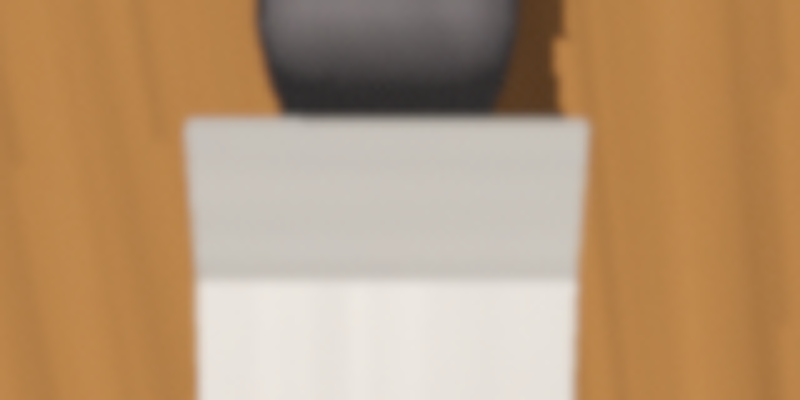

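View pics/s8.png

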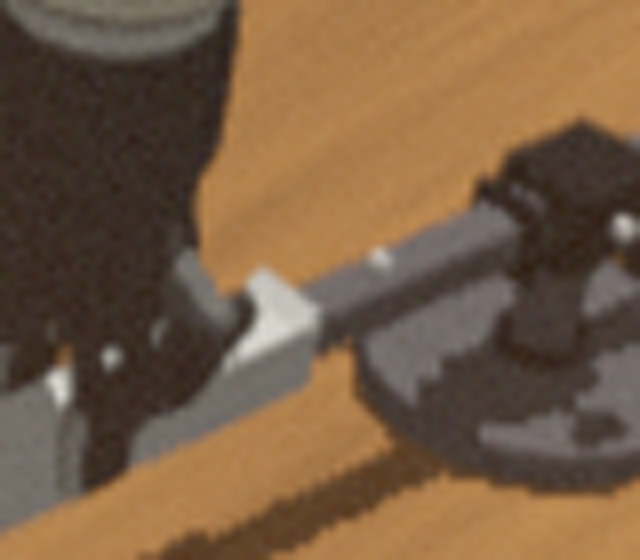

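The bar end (crop 258–517) is centred on the lip (185–590): both centres are about column 387, so the two line up to about 0.3 mm. Starting a slow insertion.

```bash
cat >> h.py <<'E'
def k(*ks):
    b=np.array([.5238,.2586]);a=np.radians(-99.1);d=np.array([np.cos(a),np.sin(a)])
    s=st(); print("k now",round(1000*float((np.array(s["ee_pos"])[:2]-b)@d),1),"along F",round(float(np.array(s["contact_force"])[:2]@d),1))
    for q in ks:
        t=b+q/1000*d; goal([t[0],t[1],.071],-9.1)
E
python3 -c "
from h import *
k(142,128)"
```

```text
t 9.5 pos [0.5014 0.1184 0.0712] F [-0.1 -0.2 -1.6] w 0.0268 xang -9.09 z [ 0. -0. -1.] q [ 0.01  0.51 -0.38  2.02  0.3   0.66 -0.72]
k now 142.0 along F 0.2
d mm [-0.   0.   0.2] rv [ 0.0001 -0.0002  0.0001]
d mm [ -0.  -14.    0.2] rv [ 0.0001 -0.0002  0.0001]
```

```bash
python3 -m jog '[[[1,0,-1.2,0.2,0,0,0],[1,0,-2.4,0.2,0,0,0],[1,0,-3.6,0.2,0,0,0],[1,0,-4.8,0.2,0,0,0],[1,0,-6,0.2,0,0,0],[1,0,-7.2,0.2,0,0,0],[1,0,-8.4,0.2,0,0,0],[1,0,-9.6,0.2,0,0,0],[1,0,-10.8,0.2,0,0,0],[1,0,-12,0.2,0,0,0],[1,0,-13,0.2,0,0,0],[1,0,-14,0.2,0,0,0]]]'
python3 - <<'E'
from h import *
k(128,114,112); im=eyes.capture("wrist"); save(im,"pics/w9c.png",(240,0,400,80),5); k(114)
E
```

```text
time_s: 10.7
ee_pos: [0.5036, 0.1323, 0.071]
tool_rot: [[0.987, -0.158, 0.0], [-0.158, -0.987, -0.0], [0.0, 0.0, -1.0]]
contact_force: [0.2, -0.4, -2.2]
gripper_width: 0.0269
t 10.7 pos [0.5036 0.1323 0.071 ] F [ 0.2 -0.4 -2.2] w 0.0269 xang -9.09 z [ 0. -0. -1.] q [-0.02  0.52 -0.38  2.01  0.3   0.66 -0.75]
k now 127.9 along F 0.4
d mm [-0.   0.1 -0. ] rv [ 0.0001 -0.0002  0.0001]
d mm [ -0.  -13.9  -0. ] rv [ 0.0001 -0.0002  0.0001]
d mm [ -0.  -15.9  -0. ] rv [ 0.0001 -0.0002  0.0001]
t 10.75 pos [0.5036 0.1325 0.071 ] F [ 0.8  0.3 -0.4] w 0.0269 xang -9.09 z [ 0. -0. -1.] q [-0.02  0.52 -0.38  2.01  0.3   0.66 -0.75]
k now 127.7 along F -0.4
d mm [ -0.  -13.7   0. ] rv [-0.     -0.0002  0.0002]
```

View pics/w9c.png

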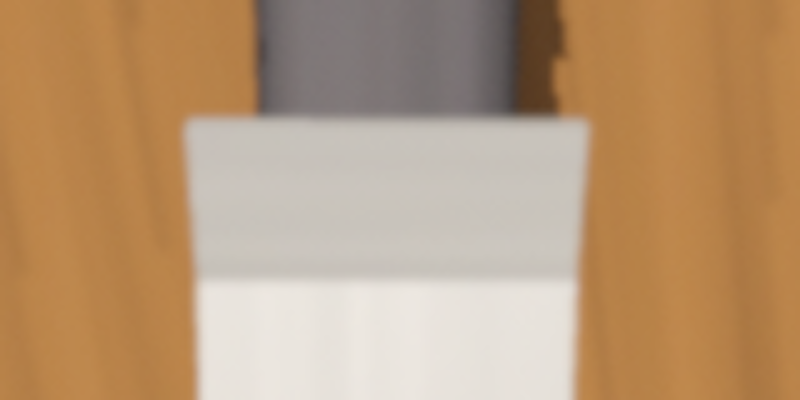

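Entered, centred (bar 258–516), no contact force. Continuing up to just before the button.

```bash
python3 -m jog '[[[1,0,-1.5,0,0,0,0],[1,0,-3,0,0,0,0],[1,0,-4.5,0,0,0,0],[1,0,-6,0,0,0,0],[1,0,-7.5,0,0,0,0],[1,0,-9,0,0,0,0],[1,0,-10.5,0,0,0,0],[1,0,-12,0,0,0,0],[1,0,-13.5,0,0,0,0],[1,0,-15,0,0,0,0],[1,0,-16.5,0,0,0,0],[1,0,-17.7,0,0,0,0]]]'
python3 - <<'E'
from h import *
k(); im=eyes.capture("wrist"); save(im,"pics/w10c.png",(240,0,400,80),5); k(110,98)
E
```

```text
time_s: 11.95
ee_pos: [0.5064, 0.1501, 0.071]
tool_rot: [[0.987, -0.158, 0.0], [-0.158, -0.987, -0.0], [0.0, -0.0, -1.0]]
contact_force: [0.1, -0.4, -1.2]
gripper_width: 0.0274
t 11.95 pos [0.5064 0.1501 0.071 ] F [ 0.1 -0.4 -1.2] w 0.0274 xang -9.08 z [ 0. -0. -1.] q [-0.05  0.53 -0.38  1.99  0.31  0.67 -0.78]
k now 109.9 along F 0.3
t 12.0 pos [0.5065 0.1504 0.0711] F [-0.  -0.5 -1.6] w 0.0268 xang -9.07 z [ 0.  0. -1.] q [-0.05  0.53 -0.38  1.99  0.3   0.67 -0.78]
k now 109.6 along F 0.5
d mm [-0.   0.4  0.1] rv [-0.0003 -0.0004  0.0006]
d mm [ -0.  -11.6   0.1] rv [-0.0003 -0.0004  0.0006]
```

View pics/w10c.png

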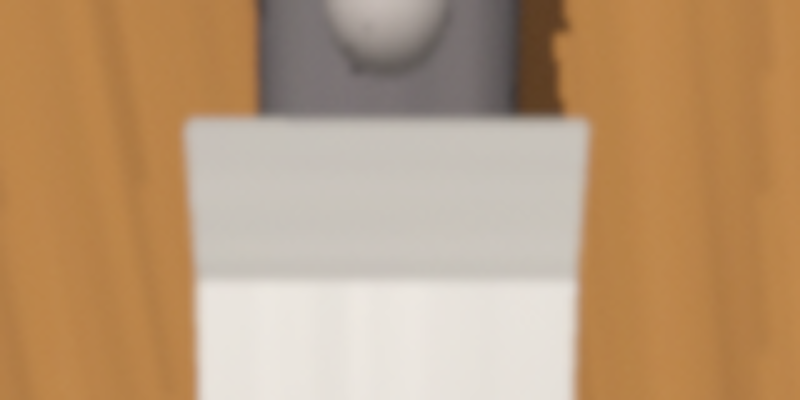

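Everything is centred; the button is at crop (387,20), about 5 mm before the lip. On at 10 mm/s over the button.

```bash
python3 -m jog '[[[1,0,-1,0.1,0,0,0],[1,0,-2,0.1,0,0,0],[1,0,-3,0.1,0,0,0],[1,0,-4,0.1,0,0,0],[1,0,-5,0.1,0,0,0],[1,0,-6,0.1,0,0,0],[1,0,-7,0.1,0,0,0],[1,0,-8,0.1,0,0,0],[1,0,-9,0.1,0,0,0],[1,0,-10,0.1,0,0,0],[1,0,-11,0.1,0,0,0],[1,0,-12,0.1,0,0,0]]]'
python3 - <<'E'
from h import *
k(98,86)
E
```

```text
time_s: 13.2
ee_pos: [0.5083, 0.1609, 0.0709]
tool_rot: [[0.987, -0.159, -0.0], [-0.159, -0.987, -0.002], [-0.0, 0.002, -1.0]]
contact_force: [-0.6, -5.5, 1.9]
gripper_width: 0.0267
t 13.2 pos [0.5083 0.1609 0.0709] F [-0.6 -5.5  1.9] w 0.0267 xang -9.12 z [-0.    -0.002 -1.   ] q [-0.07  0.54 -0.38  1.98  0.31  0.68 -0.8 ]
k now 98.9 along F 5.5
d mm [-0.1 -0.9 -0.1] rv [ 0.0016  0.     -0.0004]
d mm [ -0.1 -12.9  -0.1] rv [ 0.0016  0.     -0.0004]
```

```bash
python3 -m jog '[[[1,0,-2,-0.1,0.0016,0,0],[1,0,-3,-0.1,0.0016,0,0],[1,0,-4,-0.1,0.0016,0,0],[1,0,-5,-0.1,0.0016,0,0],[1,0,-6,-0.1,0.0016,0,0],[1,0,-7,-0.1,0.0016,0,0],[1,0,-8,-0.1,0.0016,0,0],[1,0,-9,-0.1,0.0016,0,0],[1,0,-10,-0.1,0.0016,0,0],[1,0,-11,-0.1,0.0016,0,0],[1,0,-12,-0.1,0.0016,0,0],[1,0,-13,-0.1,0.0016,0,0]]]'
python3 - <<'E'
from h import *
k(86,72); im=eyes.capture("wrist"); save(im,"pics/w11.png"); k(72)
E
```

```text
time_s: 14.4
ee_pos: [0.5105, 0.174, 0.0711]
tool_rot: [[0.987, -0.158, 0.0], [-0.158, -0.987, 0.0], [0.0, -0.0, -1.0]]
contact_force: [0.2, -2.6, 3.0]
gripper_width: 0.0266
t 14.4 pos [0.5105 0.174  0.0711] F [ 0.2 -2.6  3. ] w 0.0266 xang -9.12 z [ 0.  0. -1.] q [-0.09  0.55 -0.38  1.97  0.31  0.68 -0.82]
k now 85.6 along F 2.5
d mm [-0.2  0.4  0.1] rv [-0.0003 -0.0002 -0.0003]
d mm [ -0.2 -13.6   0.1] rv [-0.0003 -0.0002 -0.0003]
t 14.45 pos [0.5105 0.1744 0.0711] F [ 0.2 -1.4  3.4] w 0.027 xang -9.11 z [ 0.     0.001 -1.   ] q [-0.09  0.55 -0.38  1.97  0.31  0.68 -0.82]
k now 85.3 along F 1.3
d mm [ -0.2 -13.3   0.2] rv [-0.0007 -0.0003 -0.0001]
```

View pics/w11.png

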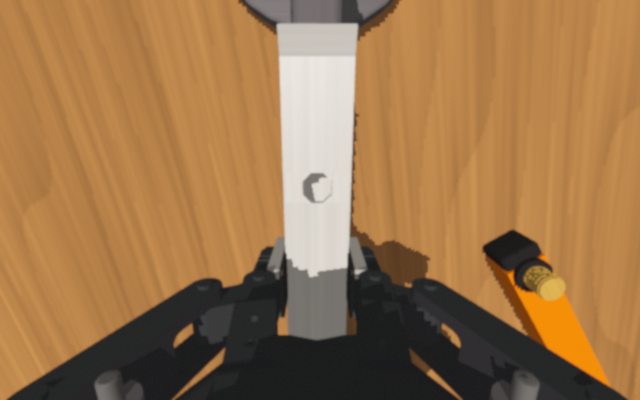

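The button is under the wall, the tube has not slipped in the grip, and forces are low. Sliding on.

```bash
python3 -m jog '[[[1,-0.2,-1.1,0.2,0,0,0],[1,-0.2,-2.2,0.2,0,0,0],[1,-0.2,-3.3,0.2,0,0,0],[1,-0.2,-4.4,0.2,0,0,0],[1,-0.2,-5.5,0.2,0,0,0],[1,-0.2,-6.6,0.2,0,0,0],[1,-0.2,-7.7,0.2,0,0,0],[1,-0.2,-8.8,0.2,0,0,0],[1,-0.2,-10,0.2,0,0,0],[1,-0.2,-11.1,0.2,0,0,0],[1,-0.2,-12.2,0.2,0,0,0],[1,-0.2,-13.3,0.2,0,0,0]]]'
python3 - <<'E'
from h import *
k(72,58)
E
```

```text
time_s: 15.65
ee_pos: [0.5124, 0.1876, 0.0709]
tool_rot: [[0.987, -0.158, 0.0], [-0.158, -0.987, 0.001], [0.0, -0.001, -1.0]]
contact_force: [-0.3, -3.0, 2.9]
gripper_width: 0.0272
t 15.65 pos [0.5124 0.1876 0.0709] F [-0.3 -3.   2.9] w 0.0272 xang -9.11 z [ 0.     0.001 -1.   ] q [-0.11  0.55 -0.38  1.95  0.31  0.69 -0.84]
k now 71.9 along F 3.0
d mm [-0.   0.1 -0.1] rv [-0.0007 -0.0003 -0.0002]
d mm [ -0.  -13.9  -0.1] rv [-0.0007 -0.0003 -0.0002]
```

```bash
python3 -m jog '[[[1,0,-1.2,-0.1,0,0,0],[1,0,-2.4,-0.1,0,0,0],[1,0,-3.6,-0.1,0,0,0],[1,0,-4.8,-0.1,0,0,0],[1,0,-6,-0.1,0,0,0],[1,0,-7.2,-0.1,0,0,0],[1,0,-8.4,-0.1,0,0,0],[1,0,-9.6,-0.1,0,0,0],[1,0,-10.7,-0.1,0,0,0],[1,0,-11.8,-0.1,0,0,0],[1,0,-12.9,-0.1,0,0,0],[1,0,-13.9,-0.1,0,0,0]]]'
python3 - <<'E'
from h import *
k(58,50); im=eyes.capture("wrist"); save(im,"pics/w12c.png",(240,0,400,100),5); k(58,48)
E
```

```text
time_s: 16.85
ee_pos: [0.5146, 0.2014, 0.071]
tool_rot: [[0.987, -0.158, 0.0], [-0.158, -0.987, 0.001], [0.0, -0.001, -1.0]]
contact_force: [-0.4, -2.5, 2.3]
gripper_width: 0.0271
t 16.85 pos [0.5146 0.2014 0.071 ] F [-0.4 -2.5  2.3] w 0.0271 xang -9.1 z [ 0.     0.001 -1.   ] q [-0.14  0.56 -0.38  1.93  0.31  0.7  -0.86]
k now 57.9 along F 2.5
d mm [0.  0.1 0. ] rv [-0.0007 -0.0003 -0.0001]
d mm [ 0.  -7.9  0. ] rv [-0.0007 -0.0003 -0.0001]
t 16.9 pos [0.5147 0.2017 0.0711] F [-0.6 -1.7  2.9] w 0.0267 xang -9.09 z [ 0.001  0.001 -1.   ] q [-0.14  0.56 -0.38  1.93  0.31  0.7  -0.86]
k now 57.6 along F 1.8
d mm [-0.   0.4  0.1] rv [-0.0011 -0.0005  0.0001]
d mm [-0.  -9.6  0.1] rv [-0.0011 -0.0005  0.0001]
```

View pics/w12c.png

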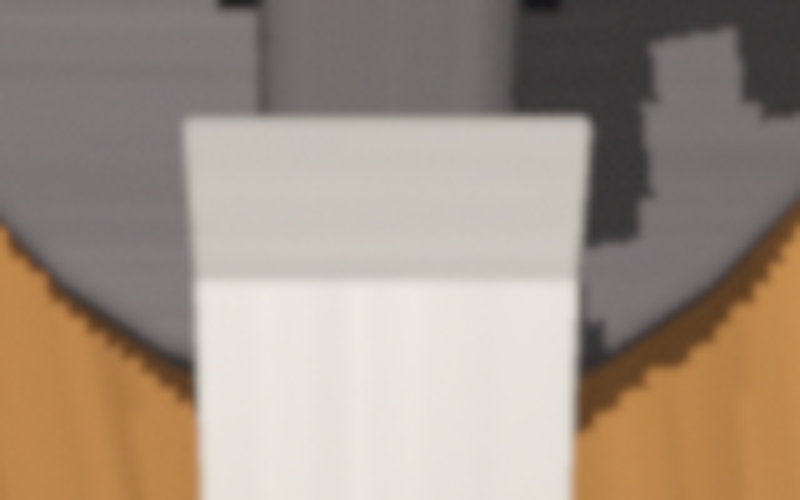

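```bash
python3 -m jog '[[[1,0,-0.8,0.1,0,0,0],[1,0,-1.6,0.1,0,0,0],[1,0,-2.4,0.1,0,0,0],[1,0,-3.2,0.1,0,0,0],[1,0,-4,0.1,0,0,0],[1,0,-4.8,0.1,0,0,0],[1,0,-5.6,0.1,0,0,0],[1,0,-6.4,0.1,0,0,0],[1,0,-7.2,0.1,0,0,0],[1,0,-8,0.1,0,0,0],[1,0,-8.8,0.1,0,0,0],[1,0,-9.6,0.1,0,0,0]]]'
python3 - <<'E'
from h import *
k(); im=eyes.capture("wrist"); save(im,"pics/w13c.png",(240,0,400,200),4); k(48,42)
E
```

```text
time_s: 18.1
ee_pos: [0.5163, 0.2115, 0.071]
tool_rot: [[0.987, -0.158, 0.001], [-0.158, -0.987, 0.001], [0.001, -0.001, -1.0]]
contact_force: [-0.1, -1.0, 3.4]
gripper_width: 0.0267
t 18.1 pos [0.5163 0.2115 0.071 ] F [-0.1 -1.   3.4] w 0.0267 xang -9.09 z [ 0.001  0.001 -1.   ] q [-0.15  0.57 -0.38  1.92  0.31  0.71 -0.87]
k now 47.7 along F 1.0
t 18.15 pos [0.5163 0.2118 0.0711] F [-0.3 -0.5  2.9] w 0.0267 xang -9.08 z [ 0.001  0.002 -1.   ] q [-0.15  0.57 -0.38  1.92  0.31  0.7  -0.87]
k now 47.4 along F 0.5
d mm [-0.   0.6  0.1] rv [-0.0019 -0.0007  0.0003]
d mm [-0.  -5.4  0.1] rv [-0.0019 -0.0007  0.0003]
```

View pics/w13c.png

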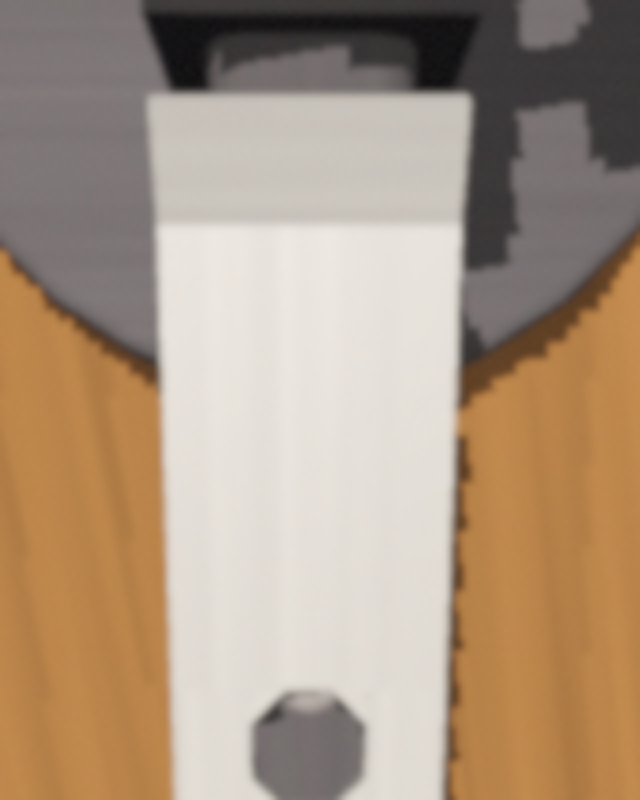

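The button shows at the window's front edge (crop 310,700) and the collar is just ahead of the lip. Now slower.

```bash
python3 -m jog '[[[1,0,0,0.1,0,0,0],[1,0,-0.5,0.1,0,0,0],[1,0,-1,0.1,0,0,0],[1,0,-1.5,0.1,0,0,0],[1,0,-2,0.1,0,0,0],[1,0,-2.5,0.1,0,0,0],[1,0,-3,0.1,0,0,0],[1,0,-3.5,0.1,0,0,0],[1,0,-4,0.1,0,0,0],[1,0,-4.5,0.1,0,0,0],[1,0,-5,0.1,0,0,0],[1,0,-5.4,0.1,0,0,0]]]'
python3 - <<'E'
from h import *
k(); im=eyes.capture("wrist"); save(im,"pics/w14c.png",(240,0,400,200),4); k(42,39,38)
E
```

```text
time_s: 19.35
ee_pos: [0.5168, 0.2162, 0.0708]
tool_rot: [[0.987, -0.158, -0.0], [-0.158, -0.987, 0.0], [-0.0, -0.0, -1.0]]
contact_force: [-0.0, -1.0, -2.6]
gripper_width: 0.0268
t 19.35 pos [0.5168 0.2162 0.0708] F [-0.  -1.  -2.6] w 0.0268 xang -9.1 z [-0.  0. -1.] q [-0.16  0.57 -0.37  1.92  0.31  0.71 -0.88]
k now 43.0 along F 1.0
t 19.4 pos [0.517  0.2163 0.0708] F [ 0.  -0.2 -1.8] w 0.0268 xang -9.1 z [ 0.  0. -1.] q [-0.16  0.57 -0.37  1.92  0.31  0.71 -0.88]
k now 42.9 along F 0.2
d mm [ 0.  -0.9 -0.2] rv [-0.0004 -0.0002 -0.0001]
d mm [ 0.  -3.9 -0.2] rv [-0.0004 -0.0002 -0.0001]
d mm [ 0.  -4.9 -0.2] rv [-0.0004 -0.0002 -0.0001]
```

View pics/w14c.png

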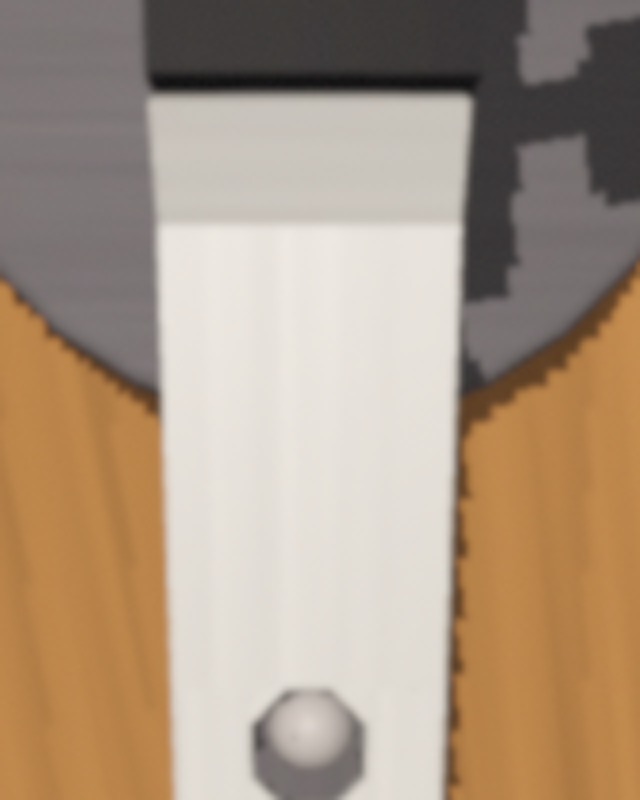

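The button has popped into the window (crop 308,728) and the upward force is gone. A gap of about 1.5–2 mm to the collar remains, so I'll creep.

```bash
python3 -m jog '[[[1,0,-0.9,-0.1,0,0,0],[1,0,-1.1,-0.1,0,0,0],[1,0,-1.3,-0.1,0,0,0],[1,0,-1.5,-0.1,0,0,0],[1,0,-1.7,-0.1,0,0,0],[1,0,-1.9,-0.1,0,0,0],[1,0,-2.1,-0.1,0,0,0],[1,0,-2.3,-0.1,0,0,0],[1,0,-2.3,-0.1,0,0,0]]]'
python3 - <<'E'
from h import *
k(); im=eyes.capture("wrist"); save(im,"pics/w15c.png",(240,0,400,200),4); k(40.5)
E
```

```text
time_s: 20.3
ee_pos: [0.5173, 0.2182, 0.0709]
tool_rot: [[0.987, -0.158, -0.0], [-0.158, -0.987, -0.0], [-0.0, 0.0, -1.0]]
contact_force: [-1.2, -0.8, -1.3]
gripper_width: 0.0264
t 20.3 pos [0.5173 0.2182 0.0709] F [-1.2 -0.8 -1.3] w 0.0264 xang -9.12 z [-0. -0. -1.] q [-0.17  0.57 -0.37  1.91  0.31  0.71 -0.88]
k now 41.0 along F 1.0
t 20.35 pos [0.5173 0.2181 0.0709] F [ 0.2 -1.9 -1.3] w 0.0265 xang -9.12 z [-0. -0. -1.] q [-0.17  0.57 -0.37  1.91  0.31  0.71 -0.88]
k now 41.0 along F 1.8
d mm [ 0.  -0.5 -0.1] rv [ 0.0002  0.     -0.0003]
```

View pics/w15c.png

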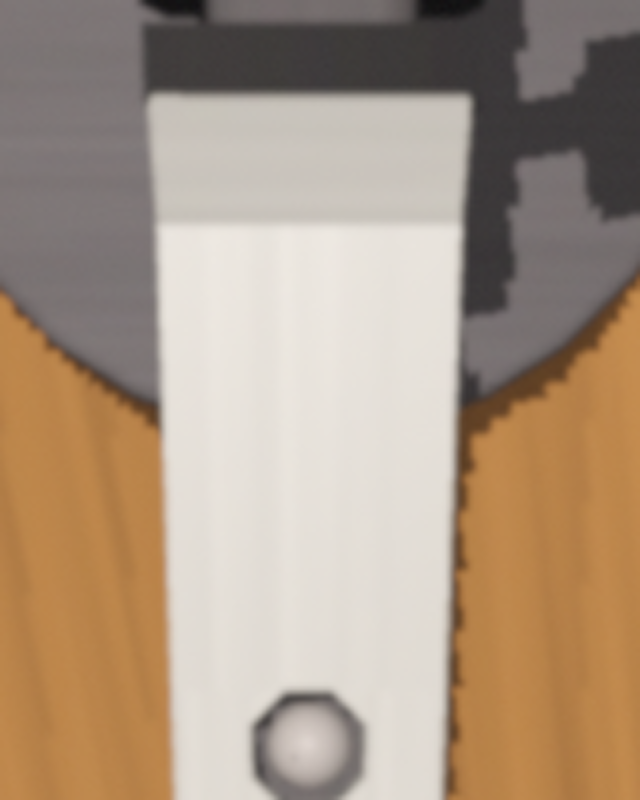

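```bash
python3 -m jog '[[[1,0,-0.3,0,0,0,0],[1,0,-0.5,0,0,0,0],[1,0,-0.7,0,0,0,0],[1,0,-0.9,0,0,0,0],[1,0,-1.1,0,0,0,0],[1,0,-1.1,0,0,0,0]]]'
python3 -c "
from h import *
k(40)"
```

```text
time_s: 20.95
ee_pos: [0.5172, 0.2182, 0.0708]
tool_rot: [[0.987, -0.159, -0.001], [-0.159, -0.987, -0.002], [-0.001, 0.002, -1.0]]
contact_force: [-1.0, -5.7, 0.0]
gripper_width: 0.0269
t 20.95 pos [0.5172 0.2182 0.0708] F [-1.  -5.7  0. ] w 0.0269 xang -9.15 z [-0.001 -0.002 -1.   ] q [-0.17  0.58 -0.37  1.91  0.31  0.71 -0.88]
k now 41.0 along F 5.8
d mm [ 0.1 -1.  -0.2] rv [ 0.0019  0.0006 -0.0009]
```

```bash
python3 -m jog '[[[1,0,-1,0,0,0,0],[1,0,-1.2,0,0,0,0],[1,0,-1.4,0,0,0,0],[1,0,-1.6,0,0,0,0],[1,0,-1.6,0,0,0,0]]]'
python3 - <<'E'
from h import *
k(41); im=eyes.capture("wrist"); save(im,"pics/w16c.png",(240,0,400,200),4); 
im=eyes.capture("scene"); save(im,"pics/s16.png",(370,110,450,190),7); k(41.0)
E
```

```text
time_s: 21.45
ee_pos: [0.5173, 0.2181, 0.0707]
tool_rot: [[0.987, -0.16, -0.002], [-0.16, -0.987, -0.004], [-0.001, 0.004, -1.0]]
contact_force: [-2.0, -6.3, 2.1]
gripper_width: 0.0269
t 21.45 pos [0.5173 0.2181 0.0707] F [-2.  -6.3  2.1] w 0.0269 xang -9.19 z [-0.002 -0.004 -1.   ] q [-0.17  0.58 -0.37  1.91  0.31  0.72 -0.89]
k now 41.0 along F 6.5
d mm [ 0.1  0.  -0.3] rv [ 0.0045  0.0013 -0.0016]
t 21.55 pos [0.5172 0.2182 0.0707] F [-2.4 -6.6  2.3] w 0.0269 xang -9.19 z [-0.002 -0.004 -1.   ] q [-0.17  0.58 -0.37  1.91  0.31  0.72 -0.89]
k now 40.9 along F 6.9
d mm [ 0.1  0.1 -0.3] rv [ 0.0044  0.0013 -0.0016]
```

View pics/w16c.png

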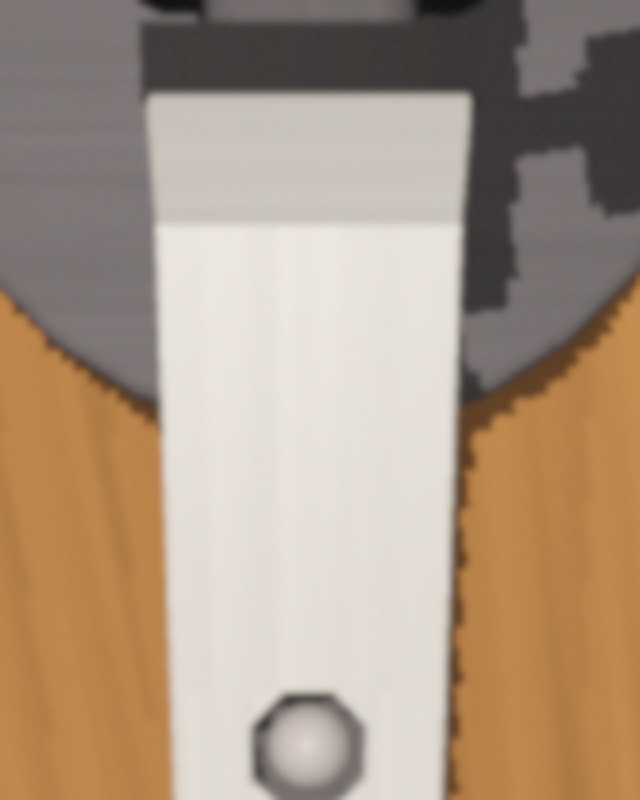

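View pics/s16.png

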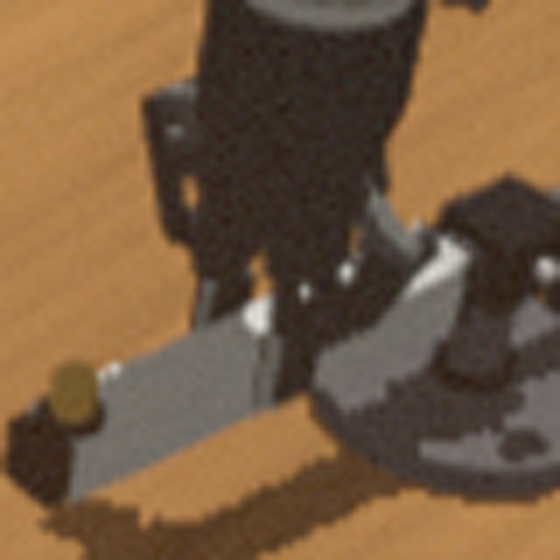

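Home against the collar: it stays put at k≈41 while the push rises to about 7 N, and the button is centred in the window (crop 308,744). Relaxing, opening and retreating straight up.

```bash
python3 -m jog '[[[1,0.1,0.05,-0.3,0.0044,0.0013,-0.0016],[1,0.1,0.05,-0.3,0.0044,0.0013,-0.0016],[0.6,0.1,0.05,-0.3,0.0044,0.0013,-0.0016],[0,0.1,0.05,-0.3,0.0044,0.0013,-0.0016],[-0.5,0.1,0.05,-0.3,0.0044,0.0013,-0.0016],[-1,0.1,0.05,-0.3,0.0044,0.0013,-0.0016],[-1,0.1,0.05,-0.3,0.0044,0.0013,-0.0016],[-1,0.1,0.05,-0.3,0.0044,0.0013,-0.0016],[-1,0.1,0.05,-0.3,0.0044,0.0013,-0.0016]]]'
python3 - <<'E'
from h import *
st(); im=eyes.capture("wrist"); save(im,"pics/w17.png");st()
E
```

```text
time_s: 22.45
ee_pos: [0.5174, 0.2182, 0.0711]
tool_rot: [[0.987, -0.158, 0.0], [-0.158, -0.987, 0.0], [0.0, -0.0, -1.0]]
contact_force: [-0.1, 0.0, 0.1]
gripper_width: 0.0852
t 22.45 pos [0.5174 0.2182 0.0711] F [-0.1  0.   0.1] w 0.0852 xang -9.1 z [ 0.  0. -1.] q [-0.17  0.57 -0.37  1.91  0.31  0.71 -0.88]
t 22.5 pos [0.5173 0.2181 0.071 ] F [-0.1  0.4 -0. ] w 0.0853 xang -9.1 z [ 0.  0. -1.] q [-0.17  0.57 -0.37  1.91  0.31  0.71 -0.88]
```

View pics/w17.png

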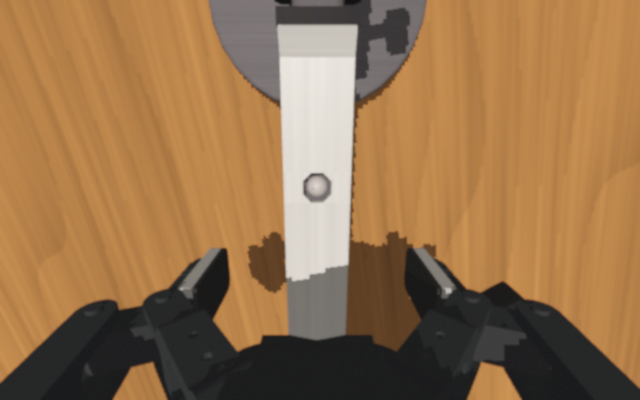

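Fingers open with equal gaps on both sides, and the tube stays on the bar with the button in the window (317,187). Going straight up.

```bash
python3 -m jog '[[[-1,0,0,-8,0,0,0],[-1,0,0,-25,0,0,0],[-1,0,0,-50,0,0,0],[-1,0,0,-80,0,0,0],[-1,0,0,-110,0,0,0],[-1,0,0,-130,0,0,0],[-1,0,20,-140,0,0,0],[-1,0,40,-140,0,0,0],[-1,0,40,-140,0,0,0],[-1,0,40,-140,0,0,0]]]'
python3 - <<'E'
from h import *
st(); im=eyes.capture("wrist"); save(im,"pics/w18.png")
im=eyes.capture("scene"); save(im,"pics/s18.png",(330,100,490,220),5)
im=eyes.capture("top"); save(im,"pics/t18.png");st()
E
```

```text
time_s: 23.5
ee_pos: [0.5111, 0.1787, 0.2116]
tool_rot: [[0.987, -0.159, 0.001], [-0.159, -0.987, 0.0], [0.001, -0.001, -1.0]]
contact_force: [-1.2, 0.3, 0.3]
gripper_width: 0.0856
t 23.5 pos [0.5111 0.1787 0.2116] F [-1.2  0.3  0.3] w 0.0856 xang -9.14 z [ 0.001  0.    -1.   ] q [-0.03  0.35 -0.44  1.87  0.18  0.96 -0.72]
t 23.65 pos [0.5109 0.1797 0.2111] F [ 0.1  0.1 -0.4] w 0.0854 xang -9.03 z [-0.     0.001 -1.   ] q [-0.04  0.35 -0.44  1.87  0.18  0.96 -0.72]
```

View pics/w18.png

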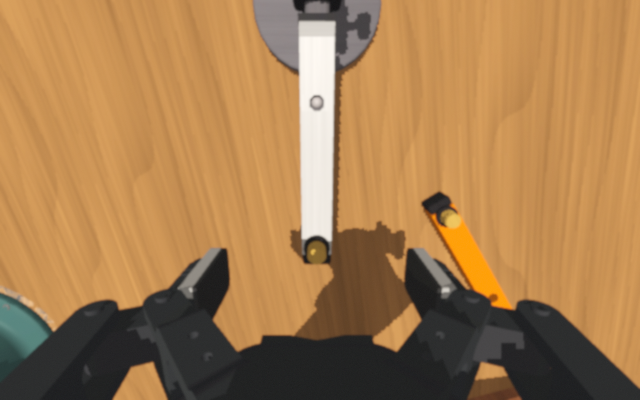

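View pics/s18.png

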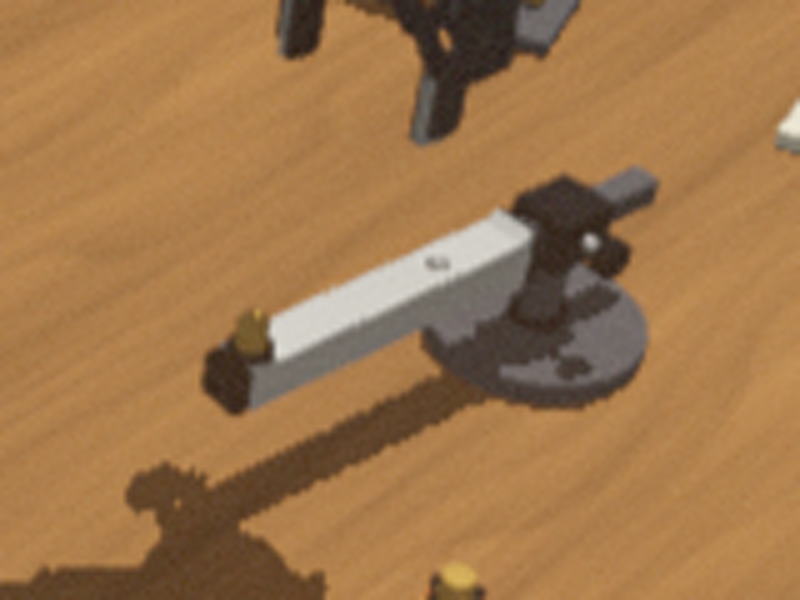

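View pics/t18.png

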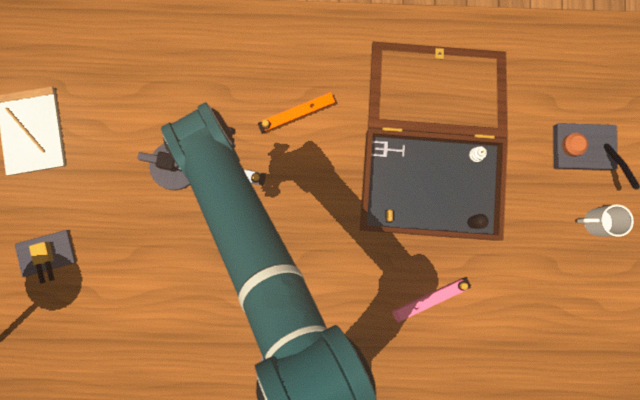

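The tube is home, with the button in the window (wrist view 317,102) and the gripper clear. The small parts are where they were in the first top view.

```bash
python3 -c "
from workcell import job
print(job.finish_job())"
```

```text
the job is handed in; nothing more can be done
None
```

The grey aluminium boom tube is on the stand's bar with its mouth against the collar, and the job was handed in at about 23.7 s of the 72 s allowed. I lifted it out of the compartment, slid it on lip first and window up at 2–15 mm/s, then let go and moved the arm straight up and clear.

**Checks that passed:**
- **Seating:** The spring button shows centred in the window. The upward force on the tube dropped when it popped up. The tube then held its position while the push rose to about 7 N, so it is home against the collar.
- **Force:** The highest push I read was about 7 N, well under the 35 N limit. I only had readings at the end of each move, so short peaks in between were not seen.
- **Surroundings:** In the final top picture, the four small parts, both look-alike tubes and the free end of the bar show no movement from the first picture. After release there was no contact force on the tool.

**Check that disagreed:** The top camera put the bar's direction at about −98.2°, while the wrist camera gave about −99.1°, with up to about 2 mm between its two side views. I used the wrist average, and the close view at the mouth then showed tube and bar centred on each other.

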